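# Clamp a watch case in the thumbwheel holder

## Task

Pick up the round watch case from the green mat and set it flat on the bed of the case holder, in the gap between the white sprung nose and the two steel posts, and let go of it. Then roll the recessed thumbwheel with a fingertip on its exposed rim, pressing only lightly (well under 20 N), until the jaw holds the case against both posts with its sprung nose pushed about half-way back into the jaw. Move the jaw by the wheel only, do not squeeze the case hard, and leave the other things on the bench where they are.

Things in the scene. Friction and masses are not known exactly. Their poses are not given: they have to be found in the camera images.
- case_mid (a point): centre, half-way up, of the loose round steel watch case: a plain disc 40 mm in diameter, 12 mm thick, no lugs or crown, white dial with dark hands on top, 55 to 100 g, lying flat, dial up, among other small things (a smaller steel ring of 30 mm and a wristwatch with a bracelet are not it). z up; its yaw does not matter.
- holder: case holder, fixed to the bench. Aluminium base plate 165 mm long (its x -90 to +75 mm), 70 wide, 14 thick; origin on the underside, x along its length from wheel to posts, z up. At the -x end a grey wheel housing (x -88 to -32 mm, 40 wide, top 34 mm above the underside) with a 14 mm slot for the sunk thumbwheel; then the jaw, the bed (the plate's bare top) and two posts.
- bed_spot (a point): point on the bed (holder x +35, y 0, 14 mm above the underside) under the case's centre when it touches both posts (6 mm thick, tops 30 mm above the underside, holder x +54.6, y +12 and -12 mm); axes as the holder's. case_mid is then 6 mm above it. Set the case down about 3 mm to the -x side: clear of posts and nose (4 mm or more from it); the nose later pushes it home.
- wheel_top (a point): nominal highest point of the thumbwheel's rim: 39 mm above the holder's underside, 5 mm above the housing's top, mid slot (holder x -60, y 0); axes as the holder's. The rim shows over about 25 mm along x. The wheel runs out of true: as it turns, its real top lies up to 1.2 mm above or below this point.
- thumbwheel (a joint): angle (rad) of the knurled steel thumbwheel, 36 mm diameter, 10 wide, axis along holder y. Grows as the exposed rim is rolled towards the posts (holder +x), driving the jaw 3 mm a radian that way; starts at 0 to 1.2, can reach 6.4. Rolling takes 2 to 2.5 N along the rim, 1 N more at half clamping; pressed down with 6 to 12 N a fingertip does not slip. It stays where it is left.
- jaw (a joint): travel of the jaw (m), a steel block 16 mm long, 34 mm wide, its top 30 mm above the holder's underside, driven by the wheel towards the posts (+). At 0 the nose stands 12 mm from a case that is home against the posts. It must not be pushed directly.
- nose (a joint): how far the white sprung nose (14 mm wide, 8 mm high plate on a pin in front of the jaw) is pushed back into the jaw (m): 0 standing out by 8 mm, 0.006 at its stop. It takes 1 N to start and 1.5 N more per mm.
- loupe: bystander: aluminium eye loupe, 32 mm in diameter, 28 mm high; origin at the centre of its underside
- bezel: bystander: small steel ring, 30 mm in diameter, 6 mm high; origin at the centre of its underside
- tray: bystander: turquoise round parts tray, 100 mm in diameter, 18 mm high; origin under its centre
- jar: bystander: small glass jar, 40 mm in diameter, 45 mm high; origin under its centre
- screwdriver: bystander: screwdriver 110 mm long, lying along its x; origin at its middle
- tweezers: bystander: steel tweezers 125 mm long, lying along their x; origin at their middle
- wristwatch: bystander: wristwatch with an open steel bracelet, 183 mm long along its x, 10 mm high; origin under its middle
There are look-alikes about, which are no part of the job. Several things have the shape of the holder; the one meant has the colours described above.

How it is judged:
By the outcome, as a careful person would: the job done as asked, in the order asked, and still so for the second after the job is handed in, with the robot touching nothing.
It also fails if it takes over 72 s, if anything falls off the work surface, if the arm or the gripper's body presses on something with over 40 N, if the wrist force passes 120 N, or if a joint passes its speed limit or range.

## Robot

A 6-joint arm with a two-finger parallel gripper is mounted at the origin on the work surface. World frame = base frame: x ahead of the robot, y to its left, z up, the work surface at z = 0. Lengths are in m, angles in rad, forces in N, time in s.
With the tool pointing down it reaches from about 0.3 to 0.875 m from the base axis. Payload 4.2 kg.
Tool frame: the origin (TCP) lies between the finger pads; the fingertips stand 8 mm ahead of it and the grasp point (between the pads) lies 11 mm behind it (r.tip_reach is the distance from the TCP to the fingertips, in m); z points along the fingers, x is the direction in which the jaws open and shut, and the axes are right-handed (so a half turn about z gives the same grasp; the last joint's range is limited). The gripper opens to 85 mm and grips with 20 to 120 N. Pads are 22 mm wide; open, the fingers measure 114 mm over their backs; the gripper's body (76 mm by 85 mm) begins 54 mm behind the grasp point. The pads swing forward as they close: fully open they stand 13 mm farther back than shut.
Start: joints at [-1.185, 0.32, 1.565, -0, 1.257, -0.02], TCP at [0.227, -0.528, 0.239] pointing down, gripper open.
Joint ranges: [-3.11, 3.11], [-0.84, 2.01], [0.21, 2.61], [-1.34, 4.49], [0.05, 2.63], [-2.56, 2.56]. Speed limits (rad/s): [2.57, 2.57, 3.14, 3.14, 3.14, 3.14].

## Interface

Orientations are given as a rotation vector (axis times angle).
In Python, from plant import r gives the robot as it stands. The module is installed in compiled form; this text tells all that it offers.
- The arm moves only by the tool apply_moves, never from a script. Its argument "plan" is a list of rows, each an object of numbers: "x", "y", "z": the shift along the tool's x, y, z in mm; "wx", "wy", "wz": the turn, a rotation vector about the tool's x, y, z in degrees. A call has exactly 8 rows; each row is the pose to reach, as a shift and turn from the pose commanded when the call began, along the tool's axes at that moment; what a row does not reach only later rows make up. A row lasts 1/12 s, in which the tool goes at most 41.7 mm and 7.16 degrees, less where a joint would pass 70% of its speed; a pose out of reach is approached as far as the arm can. A call with a gripper value outside its range is refused whole. "jaw" is the finger opening in mm, from 0 to 85.4, set as the call begins (left out, the last holds). The fingers move at their own pace and stop on an object; "grip_force" is the grip in N (left out, the last holds). Time passes only in rows, so rows that repeat a pose let the fingers close, or fill a call up. It gives the time, the measured TCP pose, the force and the opening at its end, in the units of the state.
- r.read_state(): the state, without advancing time (a new reading comes with each control period).
- r.grab_frame(name): name is "scene" or "side" or "wrist"; returns the picture (400x640x3 uint8, red, green, blue); there is no depth.
- r.camera_model(name): a dict with "fx", "fy", "cx", "cy" (pixels), "extrinsics" (4x4, takes a point from world to camera coordinates); the wrist camera has in their place "mount" (4x4, takes a point from camera to tool coordinates, whose origin is the TCP and whose axes are the tool frame's). Camera axes: x right, y up, looking along -z (the intrinsics and any distortion apply to the point x, -y, -z); pixel columns grow to the right and rows downward; lengths in m; the calibration is good to about 2 mm. A picture is of the moment at which its call begins: read the wrist's pose just before it. camera_model takes no time and is no camera call.
- r.finish_job(): hands the job in, once; it reports no verdict.
The state is a dict: "time": time; "joint_positions": joint angles; "dq": joint speeds; "joint_torque": joint torques, N m; "position": TCP position; "ee_rot": TCP orientation; "contact_force": force on the tool from outside, world axes, zero at the start; "torque": the same for the moment, N m; "finger_gap": finger opening in m.
Only numpy, scipy, OpenCV 4.12 (cv2) and the standard library are available. Lean on these libraries where they do the work, as an engineer would, in place of code of your own. Each camera call takes 0.05 s, during which the arm holds its last target.

## Working session

There is one attempt and no reset: what is moved stays moved. The work goes in short steps, Python scripts to look and compute and a tool call to move; the robot and the scene stay as the last step left them, time stands still between calls to the robot, and variables do not carry over. Pictures are saved under pics/ and viewed, and the job is handed in when it is done.

Besides the shell and the picture viewer there is one more tool, called by a JSON object that holds its "method" and its "body". apply_moves: Moves the arm, as the interface text tells. Its arguments: {"type":"object","properties":{"plan":{"type":"array","items":{"type":"object","properties":{"x":{"type":"number"},"y":{"type":"number"},"z":{"type":"number"},"wx":{"type":"number"},"wy":{"type":"number"},"wz":{"type":"number"}}}},"jaw":{"type":"number"},"grip_force":{"type":"number"}},"required":["plan"]}

```bash
mkdir -p pics
cat > h.py <<'E'
import numpy as np,cv2
from scipy.spatial.transform import Rotation as R
from plant import r
def shot(n,f):
    im=r.grab_frame(n); cv2.imwrite('pics/'+f,im[:,:,::-1]); return im
E
python3 - <<'E'
from h import *
s=r.read_state(); print(s)
for n in ('scene','side','wrist'):
    shot(n,n+'0.png'); print(n,r.camera_model(n))
print(r.tip_reach)
E
```

```text
{'time': 0.0, 'joint_positions': array([-1.18501692e+00,  3.20286759e-01,  1.56571779e+00,  3.01524725e-05,
        1.25740172e+00, -1.99949737e-02]), 'dq': array([-7.18179351e-04,  1.00382743e-03,  6.23911748e-04, -1.12542861e-03,
       -1.12150168e-03,  2.25515380e-05]), 'joint_torque': array([-5.55631232e-04, -4.15516055e+01, -2.34156579e+01,  2.68652360e-05,
        8.22787435e-03,  2.44238242e-05]), 'position': array([ 0.22679969, -0.52785564,  0.23847016]), 'ee_rot': array([-2.62260679e+00,  1.72769428e+00,  2.32088351e-03]), 'contact_force': array([ 0.41205999, -0.20867601,  0.19832784]), 'torque': array([-0.01491289, -0.0566436 ,  0.02091626]), 'finger_gap': 0.08528978689962845}
scene {'fx': 460.08103038946496, 'fy': 460.08103038946496, 'cx': 328.3472685681685, 'cy': 198.48280236068442, 'extrinsics': array([[ 0.88622643,  0.462974  ,  0.01605588, -0.45664584],
       [-0.33893109,  0.62437673,  0.70376091,  0.10785418],
       [ 0.31579809, -0.62913335,  0.71025544, -1.38842045],
       [ 0.        ,  0.        ,  0.        ,  1.        ]])}
side {'fx': 489.1704333669421, 'fy': 489.1704333669421, 'cx': 322.2850156169203, 'cy': 194.14878953780345, 'extrinsics': array([[-0.99975558, -0.02171845, -0.00413455,  0.48134795],
       [ 0.01175961, -0.68075508,  0.73241671, -0.02581076],
       [-0.01872157,  0.73218907,  0.68084409, -1.30990653],
       [ 0.        ,  0.        ,  0.        ,  1.        ]])}
wrist {'fx': 356.0101040471296, 'fy': 356.0101040471296, 'cx': 316.2193491048915, 'cy': 196.72490131645552, 'mount': array([[ 9.99999608e-01, -8.66427433e-04,  1.84463751e-04,
         1.50348161e-03],
       [-7.73932859e-04, -9.55824976e-01, -2.93935395e-01,
        -7.48407124e-02],
       [ 4.30988750e-04,  2.93935137e-01, -9.55825272e-01,
        -1.35069444e-01],
       [ 0.00000000e+00,  0.00000000e+00,  0.00000000e+00,
         1.00000000e+00]])}
0.008
```

View pics/scene0.png

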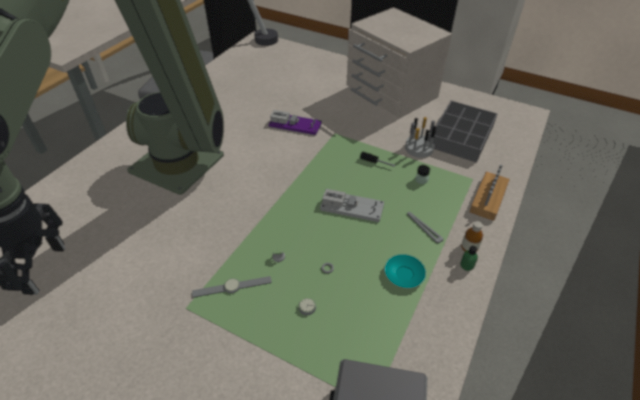

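View pics/side0.png

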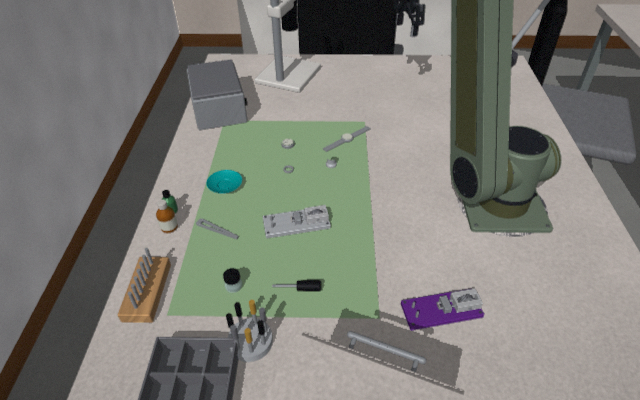

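View pics/wrist0.png

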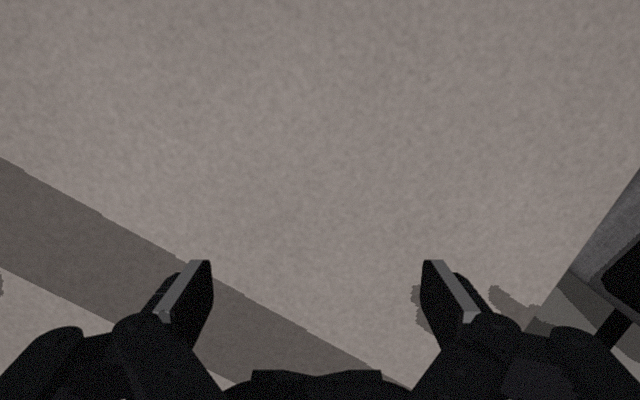

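The scene view shows the watch case candidates: a disc at (307,306), a small ring at (327,268, the bezel) and the watch head at (231,286, with a bracelet). The first fits. For the holder, the aluminium one is at (352,205) and a purple look-alike at (295,123). I'll confirm in crops and cast rays.

```bash
cat >> h.py <<'E'
def ray(n,uv,st=None):
    c=r.camera_model(n); u,v=uv
    d=np.array([(u-c['cx'])/c['fx'],-(v-c['cy'])/c['fy'],-1.])
    if n=='wrist':
        M=c['mount']; Rt=R.from_rotvec(st['ee_rot']).as_matrix()
        return st['position']+Rt@M[:3,3], Rt@M[:3,:3]@d
    E=c['extrinsics']; return -E[:3,:3].T@E[:3,3], E[:3,:3].T@d
def onz(n,uv,z,st=None):
    o,d=ray(n,uv,st); return o+d*(z-o[2])/d[2]
def proj(n,p,st=None):
    c=r.camera_model(n)
    if n=='wrist':
        M=c['mount']; Rt=R.from_rotvec(st['ee_rot']).as_matrix()
        q=M[:3,:3].T@(Rt.T@(np.asarray(p)-st['position'])-M[:3,3])
    else:
        E=c['extrinsics']; q=E[:3,:3]@p+E[:3,3]
    return np.array([c['cx']+c['fx']*q[0]/-q[2], c['cy']+c['fy']*-q[1]/-q[2]])
E
python3 - <<'E'
from h import *
a=cv2.imread('pics/scene0.png');b=cv2.imread('pics/side0.png')
z=lambda i,x,y,w,h,k: cv2.resize(i[y:y+h,x:x+w],None,fx=k,fy=k,interpolation=cv2.INTER_CUBIC)
out=np.vstack([np.hstack([z(a,305,175,90,60,4),z(b,255,195,90,60,4)]),np.hstack([z(a,270,260,90,60,4),z(b,265,125,90,60,4)])])
cv2.imwrite('pics/c0.png',out)
for n,uv,zz in [('scene',(307,304),.012),('side',(288,142),.012),('scene',(350,200),.03),('side',(297,218),.03),('scene',(327,268),.003),('side',(289,170),.003)]: print(n,uv,onz(n,uv,zz))
E
```

```text
scene (307, 304) [ 0.5899104  -0.24732148  0.012     ]
side (288, 142) [ 0.59163503 -0.24891176  0.012     ]
scene (350, 200) [0.53934134 0.07963254 0.03      ]
side (297, 218) [0.5430547  0.09200394 0.03      ]
scene (327, 268) [ 0.58048828 -0.13202868  0.003     ]
side (289, 170) [ 0.58029699 -0.12703953  0.003     ]
```

View pics/c0.png

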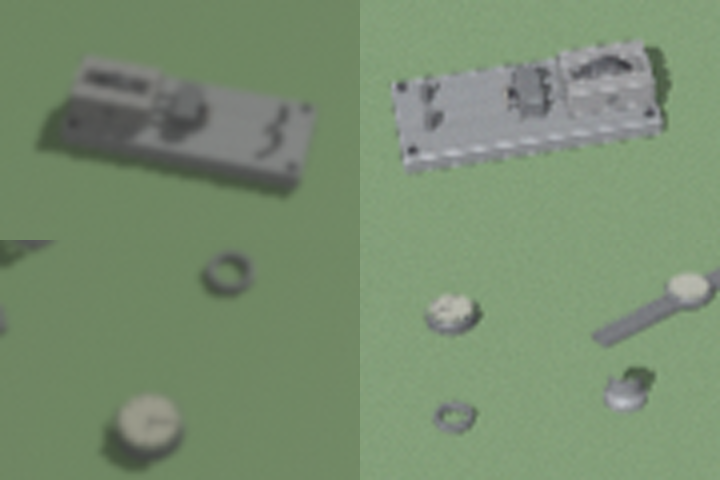

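The crops confirm it: disc with white dial at scene (307,306), aluminium holder with its posts towards world +x. Next, the holder's yaw and the move numbers.

```bash
cat >> h.py <<'E'
def down(yaw): # tool z down, tool x at yaw
    c,s=np.cos(yaw),np.sin(yaw); return np.array([[c,s,0],[s,-c,0],[0,0,-1.]])
def go(p,yaw=None,st=None):
    st=st or r.read_state(); Rt=R.from_rotvec(st['ee_rot']).as_matrix()
    print('shift mm',np.round(Rt.T@(np.asarray(p)-st['position'])*1e3,1),end=' ')
    if yaw is not None: print('turn deg',np.round(np.degrees(R.from_matrix(Rt.T@down(yaw)).as_rotvec()),2))
E
python3 - <<'E'
from h import *
st=r.read_state();print(R.from_rotvec(st['ee_rot']).as_matrix().round(3))
f=lambda u,v:(255+(u-360)/4,195+v/4)
A=onz('side',f(395,85),.014);B=onz('side',f(408,163),.014);C=onz('side',f(660,125),.014)
print(A,B,C,np.linalg.norm(A-B),np.linalg.norm(B-C),np.degrees(np.arctan2(*(B-C)[1::-1])))
g=lambda u,v:(305+u/4,175+v/4)
A=onz('scene',g(316,108),.014);B=onz('scene',g(298,180),.014)
print(A,B,np.linalg.norm(A-B))
hy=np.arctan2((B-A)[0],-(B-A)[1]) ;print(np.degrees(hy))
for yaw in (90,-90): go([.591,-.25+.0,.2],np.radians(yaw))
E
```

```text
[[ 0.395 -0.919 -0.   ]
 [-0.919 -0.395  0.001]
 [-0.001 -0.    -1.   ]]
[0.63062867 0.07164765 0.014     ] [0.61519128 0.13895462 0.014     ] [0.45970065 0.10393637 0.014     ] 0.06905462496001116 0.1593851195970951 12.691905242601752
[0.61889558 0.13193574 0.014     ] [0.63423351 0.06447357 0.014     ] 0.06918378846817794
12.808805775187999
shift mm [-111.6 -444.3   38.9] turn deg [-1.0000e-01  2.0000e-02 -1.5675e+02]
shift mm [-111.6 -444.3   38.9] turn deg [1.000e-02 7.000e-02 2.325e+01]
```

{"method": "apply_moves", "body": {"plan": [{"x":-10,"y":-40,"z":1,"wz":1},{"x":-20,"y":-80,"z":2,"wz":2},{"x":-30,"y":-119,"z":4,"wz":4},{"x":-40,"y":-159,"z":6,"wz":5},{"x":-50,"y":-198,"z":8,"wz":6},{"x":-60,"y":-238,"z":10,"wz":8},{"x":-70,"y":-278,"z":12,"wz":9},{"x":-80,"y":-318,"z":14,"wz":10.5}], "jaw": 60}}

```text
validation failed for argument at $.pl...
```

```bash
python3 -c "
from h import *
go([.591,-.248,.2],np.radians(-77.25));print(r.read_state()['position'])"
```

```text
shift mm [-113.5 -445.1   38.9] turn deg [ 0.    0.07 10.5 ]
[ 0.22684983 -0.52798902  0.2387154 ]
```

{"method": "apply_moves", "body": {"plan": [{"x":-10,"y":-40,"z":1,"wx":0,"wy":0,"wz":1},{"x":-20,"y":-80,"z":2,"wx":0,"wy":0,"wz":2},{"x":-30,"y":-119,"z":4,"wx":0,"wy":0,"wz":4},{"x":-40,"y":-159,"z":6,"wx":0,"wy":0,"wz":5},{"x":-50,"y":-198,"z":8,"wx":0,"wy":0,"wz":6},{"x":-60,"y":-238,"z":10,"wx":0,"wy":0,"wz":8},{"x":-70,"y":-278,"z":12,"wx":0,"wy":0,"wz":9},{"x":-80,"y":-318,"z":14,"wx":0,"wy":0,"wz":10.5}], "jaw": 60}}

```text
time: 0.82
position: [0.4888, -0.3277, 0.2251]
ee_rot: [2.453, -1.962, -0.0]
contact_force: [0.7, -0.1, -0.2]
finger_gap: 0.0603
```

```bash
python3 -c "
from h import *
go([.591,-.248,.2],np.radians(-77.25));print(r.read_state()['position'])"
```

```text
shift mm [ -55.3 -117.2   25. ] turn deg [ 0.02  0.01 -0.06]
[ 0.48878287 -0.32770196  0.22505369]
```

{"method": "apply_moves", "body": {"plan": [{"x":-18,"y":-36,"z":8,"wx":0,"wy":0,"wz":0},{"x":-36,"y":-72,"z":16,"wx":0,"wy":0,"wz":0},{"x":-50,"y":-105,"z":22,"wx":0,"wy":0,"wz":0},{"x":-55,"y":-117,"z":25,"wx":0,"wy":0,"wz":0},{"x":-55,"y":-117,"z":25,"wx":0,"wy":0,"wz":0},{"x":-55,"y":-117,"z":25,"wx":0,"wy":0,"wz":0},{"x":-55,"y":-117,"z":25,"wx":0,"wy":0,"wz":0},{"x":-55,"y":-117,"z":25,"wx":0,"wy":0,"wz":0}]}}

```text
time: 1.48
position: [0.5885, -0.2511, 0.2008]
ee_rot: [2.452, -1.963, 0.001]
contact_force: [-0.5, 0.5, 0.8]
finger_gap: 0.0599
```

```bash
python3 -c "
from h import *
s=r.read_state();shot('wrist','w1.png');print(s['position'],proj('wrist',[.591,-.248,.012],s))
im=cv2.imread('pics/w1.png')
import json
json.dump({k:np.asarray(v).tolist() for k,v in s.items()},open('w1.json','w'))"
```

```text
[ 0.58849491 -0.25105868  0.20082266] [311.94901321 168.28453967]
```

View pics/w1.png

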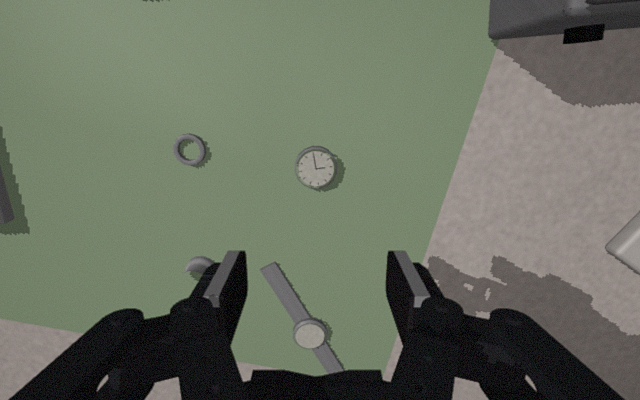

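The wrist view shows the case's dial at (315,168), the bezel at (190,150), and the watch at (309,333). Measuring the dial ellipse.

```bash
python3 -c "
from h import *
import json
s={k:np.array(v) for k,v in json.load(open('w1.json')).items()}
im=cv2.imread('pics/w1.png').astype(int)
hsv=cv2.cvtColor(im.astype(np.uint8),cv2.COLOR_BGR2HSV)
sub=im[140:200,285:345]; g=sub[:,:,1]-(sub[:,:,0]+sub[:,:,2])/2
m=(cv2.GaussianBlur(g.astype(np.float32),(0,0),1)<7).astype(np.uint8)
d=((sub.min(2)>110)).astype(np.uint8)
for mm in (m,d):
    c=max(cv2.findContours(cv2.morphologyEx(mm,cv2.MORPH_CLOSE,np.ones((5,5))),0,1)[0],key=cv2.contourArea)
    c=cv2.convexHull(c); (x,y),ax,a=cv2.fitEllipse(c); print(x+285,y+140,ax)
    P=onz('wrist',(x+285,y+140),.0135,s);print(P)
o,dd=ray('wrist',(315,168),s);print(356/(.2008-.0135+.135)*36)
cv2.imwrite('pics/w1c.png',cv2.resize(im[140:200,285:345].astype(np.uint8),None,fx=8,fy=8))
"
```

```text
316.41388511657715 165.74960899353027 (38.6396369934082, 42.22684097290039)
[ 0.59456692 -0.25144712  0.0135    ]Traceback (most recent call last):
  File "<string>", line 12, in <module>
    c=cv2.convexHull(c); (x,y),ax,a=cv2.fitEllipse(c); print(x+285,y+140,ax)
                                    ~~~~~~~~~~~~~~^^^
cv2.error: OpenCV(4.12.0) /io/opencv/modules/imgproc/src/shapedescr.cpp:361: error: (-201:Incorrect size of input array) There should be at least 5 points to fit the ellipse in function 'fitEllipseNoDirect'
```

```bash
python3 -c "
from h import *
import json
s={k:np.array(v) for k,v in json.load(open('w1.json')).items()}
im=cv2.imread('pics/w1.png')
g=cv2.cvtColor(im,cv2.COLOR_BGR2GRAY)[140:200,285:345]
sub=im[140:200,285:345].astype(int);print(sub[28,20],sub[5,5],sub[28,15:50].tolist()[::4])
sat=sub[:,:,1]-sub[:,:,2]
d=((sat<8)&(sub[:,:,1]>125)).astype(np.uint8)
d=cv2.morphologyEx(d,cv2.MORPH_CLOSE,np.ones((5,5)))
c=cv2.convexHull(max(cv2.findContours(d,0,1)[0],key=cv2.contourArea)); (x,y),ax,a=cv2.fitEllipse(c); print(x+285,y+140,ax,onz('wrist',(x+285,y+140),.013,s))
print(356/(.2008-.0135+.135)*36)
o=cv2.resize(np.hstack([im[140:200,285:345],cv2.merge([d*255]*3)]),None,fx=6,fy=6,interpolation=0)
cv2.imwrite('pics/w1c.png',o)
"
```

```text
[140 148 149] [114 136 123] [[148, 157, 160], [146, 155, 157], [146, 157, 159], [143, 152, 156], [76, 76, 78], [94, 95, 96], [115, 121, 123], [151, 160, 161], [142, 151, 152]]
315.4339599609375 168.3127498626709 (34.9575309753418, 35.759517669677734) [ 0.5919029  -0.25111762  0.013     ]
39764.19484951908
```

View pics/w1c.png

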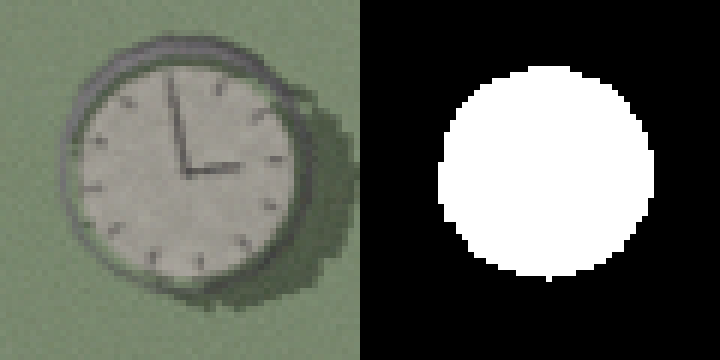

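Dial at (0.592, -0.250), agreeing with the other two views within 3 mm. Descending.

```bash
python3 -c "
from h import *
go([.592,-.250,.012],np.radians(-77.25))"
```

```text
shift mm [ -0.4  -3.6 188.9] turn deg [-0.01 -0.04 -0.11]
```

{"method": "apply_moves", "body": {"plan": [{"x":0,"y":-3,"z":38,"wx":0,"wy":0,"wz":0},{"x":0,"y":-3.5,"z":76,"wx":0,"wy":0,"wz":0},{"x":0,"y":-3.5,"z":114,"wx":0,"wy":0,"wz":0},{"x":0,"y":-3.5,"z":145,"wx":0,"wy":0,"wz":0},{"x":0,"y":-3.5,"z":165,"wx":0,"wy":0,"wz":0},{"x":0,"y":-3.5,"z":178,"wx":0,"wy":0,"wz":0},{"x":0,"y":-3.5,"z":187,"wx":0,"wy":0,"wz":0},{"x":0,"y":-3.5,"z":189,"wx":0,"wy":0,"wz":0}], "jaw": 54}}

```text
time: 2.2
position: [0.5917, -0.2496, 0.0101]
ee_rot: [2.452, -1.962, -0.003]
contact_force: [-0.5, 0.2, 0.1]
finger_gap: 0.0541
```

```bash
python3 -c "
from h import *
s=r.read_state();shot('wrist','w2.png');print(s['position'],s['contact_force'])
im=shot('side','s2.png')
cv2.imwrite('pics/s2c.png',cv2.resize(im[100:190,230:350,::-1],None,fx=6,fy=6,interpolation=2))"
```

```text
[ 0.59172177 -0.24959988  0.01010025] [-0.47982319  0.17902837  0.14722111]
```

View pics/w2.png

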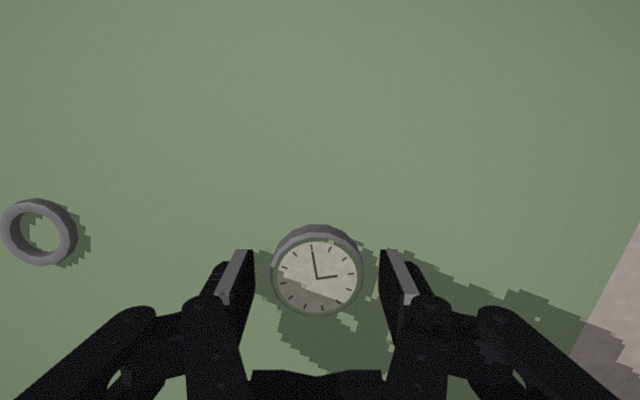

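View pics/s2c.png

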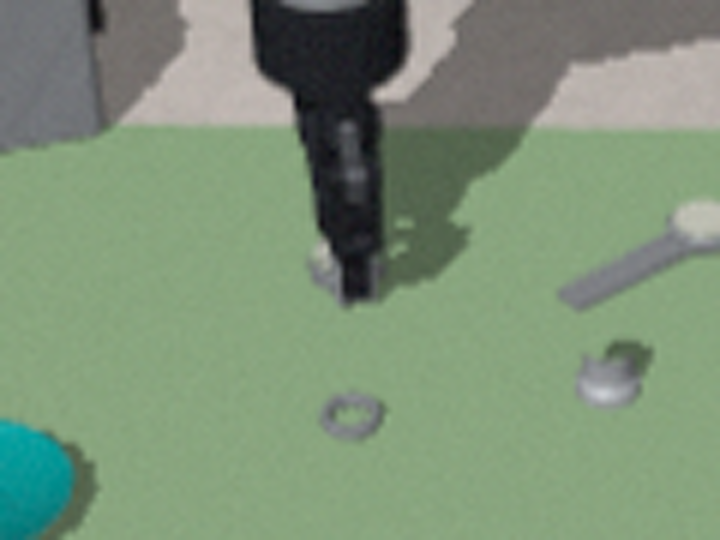

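```bash
python3 -c "
from h import *
s=r.read_state()
Rt=R.from_rotvec(s['ee_rot']).as_matrix()
for z in(.012,.0135):
  P=onz('wrist',(317.5,277),z,s);print(P,Rt.T@(P-s['position']))
for q in [(0.027,-.011,.0),(0.027,-.011,.008),(.027,.011,.008),(.027,-.011,-.02)]:print(q,proj('wrist',s['position']+Rt@np.array(q),s))
"
```

```text
[ 0.59134247 -0.25220794  0.012     ] [ 0.0020813   0.00213007 -0.00020578]
[ 0.59217824 -0.25201282  0.0135    ] [ 0.00207549  0.00127106 -0.00170533]
(0.027, -0.011, 0.0) [377.52149909 248.7024269 ]
(0.027, -0.011, 0.008) [374.51997882 240.76575575]
(0.027, 0.011, 0.008) [372.15557012 285.20175594]
(0.027, -0.011, -0.02) [386.58414727 272.66603596]
```

```bash
python3 -c "
from h import *
for v in (149.5,150.5,151):
  o,d=ray('side',(290,v)); 
  for y in (-.222,-.212): print(v,y,o+d*(y-o[1])/d[1])
# wrist-base tip check from w1 (gap 60)
import json
s={k:np.array(v) for k,v in json.load(open('w1.json')).items()}
Rt=R.from_rotvec(s['ee_rot']).as_matrix()
for z in(-.01,-.005,0,.005):print(z,proj('wrist',s['position']+Rt@np.array((.03,-.011,z)),s))
"
```

```text
149.5 -0.222 [ 0.5840167  -0.222       0.00404081]
149.5 -0.212 [ 0.58293485 -0.212       0.01178109]
150.5 -0.222 [ 5.84204348e-01 -2.22000000e-01  2.22297072e-04]
150.5 -0.212 [ 0.58312091 -0.212       0.00799511]
151 -0.222 [ 0.58429842 -0.222      -0.001692  ]
151 -0.212 [ 0.58321418 -0.212       0.00609712]
-0.01 [389.4583221  259.86423116]
-0.005 [387.02106592 254.10064452]
0 [384.74127348 248.70942576]
0.005 [382.60416242 243.65561777]
```

{"method": "apply_moves", "body": {"plan": [{"x":1,"y":1,"z":1,"wx":0,"wy":0,"wz":0},{"x":2,"y":1.5,"z":2,"wx":0,"wy":0,"wz":0},{"x":2,"y":1.5,"z":3,"wx":0,"wy":0,"wz":0},{"x":2,"y":1.5,"z":3,"wx":0,"wy":0,"wz":0},{"x":2,"y":1.5,"z":3,"wx":0,"wy":0,"wz":0},{"x":2,"y":1.5,"z":3,"wx":0,"wy":0,"wz":0},{"x":2,"y":1.5,"z":3,"wx":0,"wy":0,"wz":0},{"x":2,"y":1.5,"z":3,"wx":0,"wy":0,"wz":0}], "jaw": 46}}

```text
time: 2.97
position: [0.592, -0.2513, 0.0084]
ee_rot: [2.454, -1.961, 0.0]
contact_force: [0.1, 0.3, -0.1]
finger_gap: 0.0462
```

```bash
python3 -c "
from h import *
s=r.read_state();shot('wrist','w3.png');print(s['position'],s['contact_force'],s['finger_gap'])
Rt=R.from_rotvec(s['ee_rot']).as_matrix()
for z in(-.01,-.005,0,.005):print(z,proj('wrist',s['position']+Rt@np.array((.023,-.011,z)),s))
im=cv2.imread('pics/w3.png');cv2.imwrite('pics/w3c.png',im[200:360,180:460].repeat(2,0).repeat(2,1))
"
```

```text
[ 0.59200666 -0.25128894  0.00838391] [ 0.0563808   0.34495496 -0.08938956] 0.04615838966122874
-0.01 [371.44906637 259.84212065]
-0.005 [369.61300942 254.07937757]
0 [367.89557253 248.6889415 ]
0.005 [366.28562007 243.63586162]
```

View pics/w3c.png

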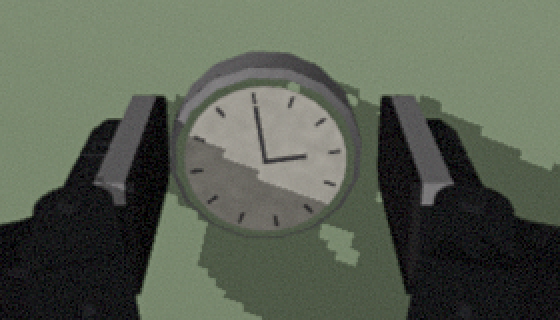

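{"method": "apply_moves", "body": {"plan": [{"x":0,"y":0,"z":1,"wx":0,"wy":0,"wz":0},{"x":0,"y":0,"z":2,"wx":0,"wy":0,"wz":0},{"x":0,"y":0,"z":3,"wx":0,"wy":0,"wz":0},{"x":0,"y":0,"z":3,"wx":0,"wy":0,"wz":0},{"x":0,"y":0,"z":3,"wx":0,"wy":0,"wz":0},{"x":0,"y":0,"z":3,"wx":0,"wy":0,"wz":0},{"x":0,"y":0,"z":3,"wx":0,"wy":0,"wz":0},{"x":0,"y":0,"z":3,"wx":0,"wy":0,"wz":0}]}}

```text
time: 3.68
position: [0.5922, -0.2514, 0.0077]
ee_rot: [-2.454, 1.961, -0.002]
contact_force: [-3.6, 1.5, 14.6]
finger_gap: 0.0463
```

{"method": "apply_moves", "body": {"plan": [{"x":0,"y":0,"z":-3,"wx":0,"wy":0,"wz":0},{"x":0,"y":0,"z":-5,"wx":0,"wy":0,"wz":0},{"x":0,"y":0,"z":-5,"wx":0,"wy":0,"wz":0},{"x":0,"y":0,"z":-5,"wx":0,"wy":0,"wz":0},{"x":0,"y":0,"z":-5,"wx":0,"wy":0,"wz":0},{"x":0,"y":0,"z":-5,"wx":0,"wy":0,"wz":0},{"x":0,"y":0,"z":-5,"wx":0,"wy":0,"wz":0},{"x":0,"y":0,"z":-5,"wx":0,"wy":0,"wz":0}]}}

```text
time: 4.35
position: [0.5919, -0.2513, 0.0101]
ee_rot: [2.454, -1.961, -0.0]
contact_force: [-0.3, 0.5, -0.2]
finger_gap: 0.0459
```

```bash
python3 -c "
from h import *
s=r.read_state();shot('wrist','w4.png');print(s['position'],s['contact_force'],s['finger_gap'])
im=cv2.imread('pics/w4.png');cv2.imwrite('pics/w4c.png',im[200:360,180:460].repeat(2,0).repeat(2,1))
"
```

```text
[ 0.59187412 -0.25133586  0.01007128] [-0.34928506  0.49800565 -0.18437082] 0.04591556507298974
```

View pics/w4c.png

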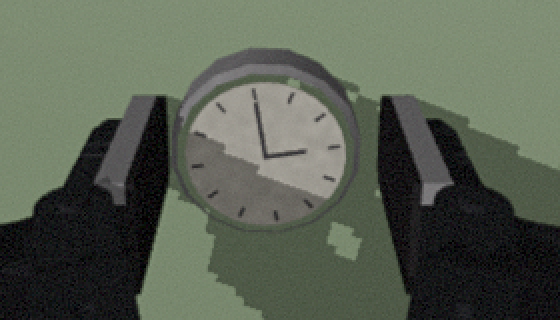

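{"method": "apply_moves", "body": {"plan": [{"x":0,"y":0,"z":0,"wx":0,"wy":0,"wz":0},{"x":0,"y":0,"z":0,"wx":0,"wy":0,"wz":0},{"x":0,"y":0,"z":0,"wx":0,"wy":0,"wz":0},{"x":0,"y":0,"z":0,"wx":0,"wy":0,"wz":0},{"x":0,"y":0,"z":0,"wx":0,"wy":0,"wz":0},{"x":0,"y":0,"z":0,"wx":0,"wy":0,"wz":0},{"x":0,"y":0,"z":-3,"wx":0,"wy":0,"wz":0},{"x":0,"y":0,"z":-20,"wx":0,"wy":0,"wz":0}], "jaw": 35, "grip_force": 22}}

```text
time: 5.07
position: [0.5898, -0.2504, 0.0277]
ee_rot: [2.453, -1.96, -0.01]
contact_force: [-0.2, -0.2, 0.3]
finger_gap: 0.0385
```

```bash
python3 -c "
from h import *
s=r.read_state();shot('wrist','w5.png');print(s['position'],s['contact_force'],s['finger_gap'])
hx=np.array([np.cos(np.radians(12.75)),np.sin(np.radians(12.75))])
go([.591,-.248,.16],np.radians(-77.25))
go([.60,.10,.16],np.radians(-77.25))
"
```

```text
[ 0.58980589 -0.25041641  0.02768922] [-0.24474314 -0.20062424  0.34605914] 0.03854449709566581
shift mm [  -3.8    0.6 -127.4] turn deg [-0.08 -0.07  0.  ]
shift mm [-341.2  -85.  -127.7] turn deg [-0.08 -0.07  0.  ]
```

View pics/w5.png

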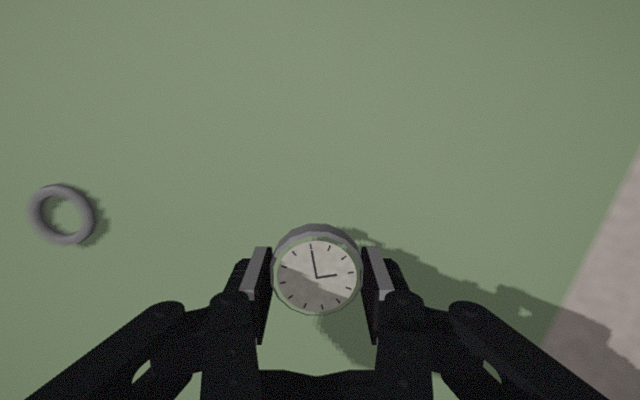

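{"method": "apply_moves", "body": {"plan": [{"x":-5,"y":0,"z":-38,"wx":0,"wy":0,"wz":0},{"x":-20,"y":-4,"z":-70,"wx":0,"wy":0,"wz":0},{"x":-52,"y":-13,"z":-90,"wx":0,"wy":0,"wz":0},{"x":-88,"y":-22,"z":-105,"wx":0,"wy":0,"wz":0},{"x":-125,"y":-31,"z":-115,"wx":0,"wy":0,"wz":0},{"x":-163,"y":-40,"z":-122,"wx":0,"wy":0,"wz":0},{"x":-202,"y":-49,"z":-126,"wx":0,"wy":0,"wz":0},{"x":-241,"y":-58,"z":-128,"wx":0,"wy":0,"wz":0}]}}

```text
time: 5.78
position: [0.5955, -0.0018, 0.1593]
ee_rot: [-2.453, 1.961, -0.003]
contact_force: [0.7, 0.1, -1.1]
finger_gap: 0.0383
```

{"method": "apply_moves", "body": {"plan": [{"x":-35,"y":-10,"z":0,"wx":0,"wy":0,"wz":0},{"x":-68,"y":-19,"z":0,"wx":0,"wy":0,"wz":0},{"x":-90,"y":-25,"z":0,"wx":0,"wy":0,"wz":0},{"x":-100,"y":-27,"z":0,"wx":0,"wy":0,"wz":0},{"x":-100,"y":-27,"z":0,"wx":0,"wy":0,"wz":0},{"x":-100,"y":-27,"z":0,"wx":0,"wy":0,"wz":0},{"x":-100,"y":-27,"z":0,"wx":0,"wy":0,"wz":0},{"x":-100,"y":-27,"z":0,"wx":0,"wy":0,"wz":0}]}}

```text
time: 6.45
position: [0.5996, 0.0984, 0.1583]
ee_rot: [2.452, -1.963, 0.0]
contact_force: [0.2, -0.5, -0.6]
finger_gap: 0.0386
```

```bash
python3 -c "
from h import *
import json
s=r.read_state();shot('wrist','w6.png');print(s['position'],s['contact_force'],s['finger_gap'])
json.dump({k:np.asarray(v).tolist() for k,v in s.items()},open('w6.json','w'))
"
```

```text
[0.59963002 0.09838736 0.15825129] [ 0.18804437 -0.54096596 -0.57361618] 0.03864908179807659
```

View pics/w6.png

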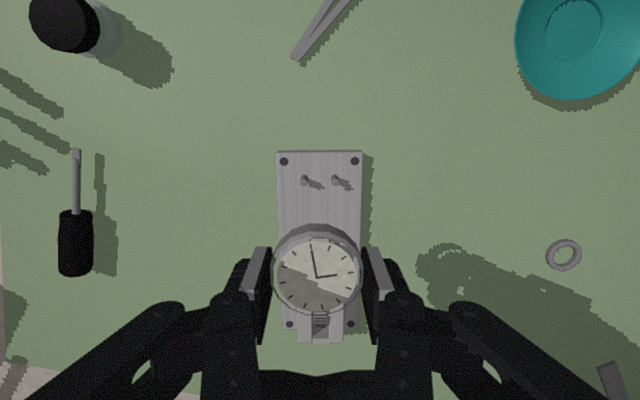

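The wrist view over the holder: plate far edge at row 151, posts near (304,181) and (334,181), held case at (318,273). I'll enlarge the posts.

```bash
python3 -c "
from h import *
im=cv2.imread('pics/w6.png');cv2.imwrite('pics/w6c.png',cv2.resize(im[140:240,260:380],None,fx=6,fy=6,interpolation=2))
"
```

```text
(no output)
```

View pics/w6c.png

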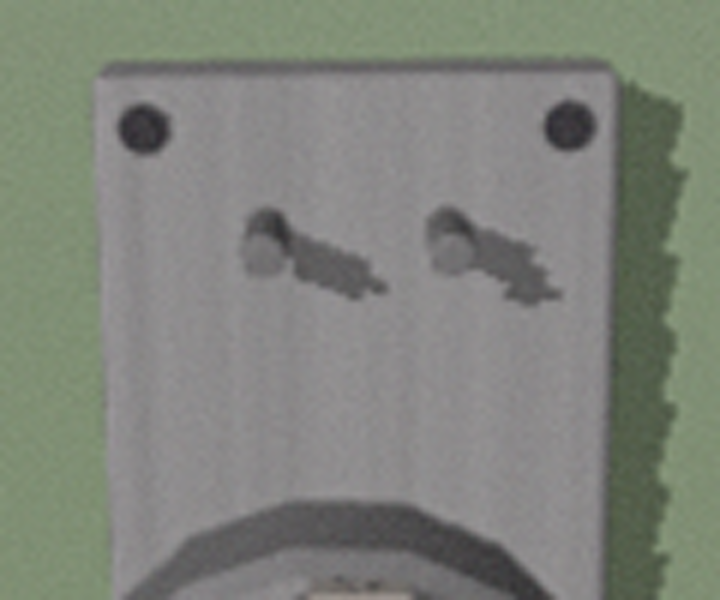

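```bash
cat > m.py <<'E'
from h import *
import json
s={k:np.array(v) for k,v in json.load(open('w6.json')).items()}
Rt=R.from_rotvec(s['ee_rot']).as_matrix()
for z0 in (0,.002):
    p1=onz('wrist',(304.3,182),z0+.03,s);p2=onz('wrist',(335.3,182),z0+.03,s)
    c1=onz('wrist',(276.3,152.5),z0+.014,s);c2=onz('wrist',(362,152.5),z0+.014,s)
    yv=(c1-c2); 
    if yv[1]<0: yv=-yv
    yaw=np.arctan2(-yv[0],yv[1]); hx=np.array([np.cos(yaw),np.sin(yaw),0]);hy=np.array([-np.sin(yaw),np.cos(yaw),0])
    print(z0,'post sep',np.linalg.norm(p1-p2),'width',np.linalg.norm(yv),'yaw',np.degrees(yaw))
    m=(p1+p2)/2; e=(c1+c2)/2
    print('bed from posts',(m-hx*.0196)[:2],'from edge',(e-hx*.04)[:2],'post-edge x',(e-m)@hx, 'y',(e-m)@hy)
# case in hand: dial ellipse
im=cv2.imread('pics/w6.png')[225:325,262:372].astype(int)
d=((im[:,:,1]-im[:,:,0]>3)&(im[:,:,1]>70)&(im[:,:,2]>=im[:,:,1]-2)).astype(np.uint8)
print([proj('wrist',s['position']+Rt@np.array([0,0,z]),s) for z in (-.01,-.005,0)])
for z in (-.008,-.004,0): print(z,(Rt.T@(onz('wrist',(318.5,273),s['position'][2]-z,s)-s['position']))[:2])
cv2.imwrite('pics/w6d.png',cv2.resize(cv2.imread('pics/w6.png')[220:350,240:400],None,fx=5,fy=5,interpolation=2)[:600])
E
python3 m.py
```

```text
0 post sep 0.023687646056975778 width 0.06775721670540129 yaw 12.689162722745154
bed from posts [0.58716246 0.09120831] from edge [0.58656911 0.09150484] post-edge x 0.019886279059013436 y 0.0004196251635206651
0.002 post sep 0.023507716879812717 width 0.06727202302178441 yaw 12.689162722745179
bed from posts [0.58767145 0.09134413] from edge [0.58691068 0.09159867] post-edge x 0.01971372346722775 y 0.0004154346615915723
[array([312.34738918, 284.77972807]), array([312.48120999, 278.33061045]), array([312.60657063, 272.28920636])]
-0.008 [ 0.00244767 -0.00413402]
-0.004 [ 0.00247566 -0.00189894]
0 [0.00250364 0.00033615]
```

View pics/w6d.png

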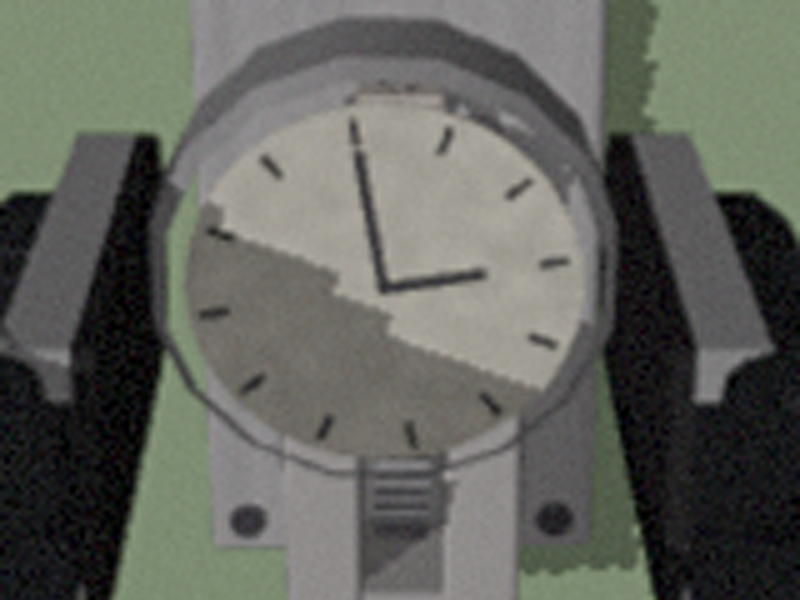

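```bash
python3 -c "
from h import *
a=np.radians(12.7);hx=np.array([np.cos(a),np.sin(a)]);hy=np.array([-hx[1],hx[0]])
p=np.array([.5873,.0914])-.0047*hx+.0018*hy;print(p)
go([*p,.050],a-np.pi/2)
"
```

```text
[0.58231926 0.09212269]
shift mm [  2.3  18.3 108.3] turn deg [ 0.01 -0.02 -0.06]
```

{"method": "apply_moves", "body": {"plan": [{"x":2,"y":10,"z":25,"wx":0,"wy":0,"wz":0},{"x":2.3,"y":18.3,"z":50,"wx":0,"wy":0,"wz":0},{"x":2.3,"y":18.3,"z":75,"wx":0,"wy":0,"wz":0},{"x":2.3,"y":18.3,"z":95,"wx":0,"wy":0,"wz":0},{"x":2.3,"y":18.3,"z":106,"wx":0,"wy":0,"wz":0},{"x":2.3,"y":18.3,"z":108,"wx":0,"wy":0,"wz":0},{"x":2.3,"y":18.3,"z":108,"wx":0,"wy":0,"wz":0},{"x":2.3,"y":18.3,"z":108,"wx":0,"wy":0,"wz":0}]}}

```text
time: 7.17
position: [0.5833, 0.0935, 0.0514]
ee_rot: [-2.453, 1.961, -0.003]
contact_force: [0.4, 0.1, 0.1]
finger_gap: 0.039
```

```bash
python3 -c "
from h import *
import json
s=r.read_state();shot('wrist','w7.png');print(s['position'],s['contact_force'],s['finger_gap'])
json.dump({k:np.asarray(v).tolist() for k,v in s.items()},open('w7.json','w'))
im=cv2.imread('pics/w7.png');cv2.imwrite('pics/w7c.png',cv2.resize(im[110:360,200:440],None,fx=2.4,fy=2.4,interpolation=2))
im=shot('side','s7.png');cv2.imwrite('pics/s7c.png',cv2.resize(im[170:250,240:360,::-1],None,fx=6,fy=6,interpolation=2))
"
```

```text
[0.58332474 0.09354729 0.05137956] [0.35003045 0.12929435 0.09966358] 0.03895642343540066
```

View pics/w7c.png

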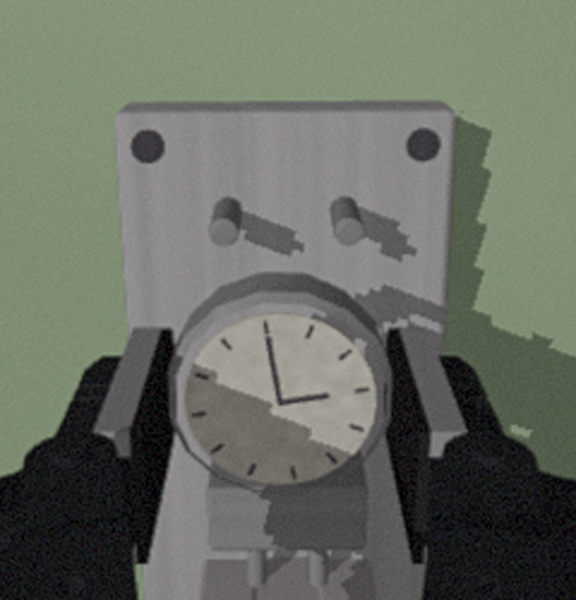

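View pics/s7c.png

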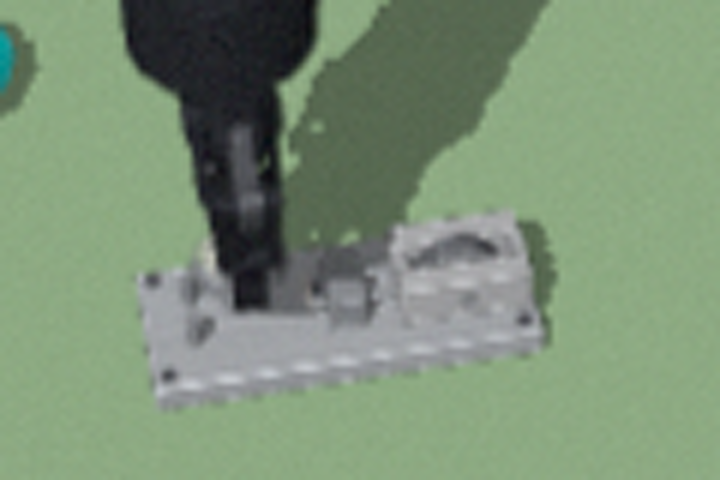

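```bash
python3 -c "
from h import *
import json
s={k:np.array(v) for k,v in json.load(open('w7.json')).items()}
Rt=R.from_rotvec(s['ee_rot']).as_matrix()
T=lambda uv,z:Rt.T@(onz('wrist',uv,z,s)-s['position'])*1e3
for z0 in(0,.0015):
  a=T((293.75,206.7),.03+z0);b=T((344.6,206.7),.03+z0);print(z0,a,b,np.linalg.norm(a-b))
  c=T((249.5,156.5),.014+z0);d=T((388.5,156.5),.014+z0);print(c,d,np.linalg.norm(c-d))
for dz in(.002,.0035,.005): print(dz,T((317.1,276.3),s['position'][2]+dz))
# check against far/grasp: rim top/bottom of dial rows
"
```

```text
0 [ -8.92050466 -22.13101905  21.42599702] [ 14.66930867 -22.15164271  21.4332084 ] 23.58982345000298
[-31.21890931 -42.64188832  37.46476411] [ 36.8957721  -42.69829955  37.48557973] 68.11470794634181
0.0015 [ -8.82014001 -22.63856767  19.92714966] [ 14.54373698 -22.65899381  19.93429198] 23.36388701441967
[-30.93407623 -42.92415304  35.96547303] [ 36.58869365 -42.98007407  35.98610777] 67.52279619454762
0.002 [ 1.90532288  0.77156096 -2.00113785]
0.0035 [ 1.90141799 -0.08289682 -3.49924731]
0.005 [ 1.89751309 -0.93735459 -4.99735676]
```

{"method": "apply_moves", "body": {"plan": [{"x":0.7,"y":0.6,"z":6,"wx":0,"wy":0,"wz":0},{"x":0.7,"y":0.6,"z":12,"wx":0,"wy":0,"wz":0},{"x":0.7,"y":0.6,"z":17,"wx":0,"wy":0,"wz":0},{"x":0.7,"y":0.6,"z":21,"wx":0,"wy":0,"wz":0},{"x":0.7,"y":0.6,"z":23,"wx":0,"wy":0,"wz":0},{"x":0.7,"y":0.6,"z":23,"wx":0,"wy":0,"wz":0},{"x":0.7,"y":0.6,"z":23,"wx":0,"wy":0,"wz":0},{"x":0.7,"y":0.6,"z":23,"wx":0,"wy":0,"wz":0}]}}

```text
time: 7.93
position: [0.582, 0.0929, 0.0274]
ee_rot: [-2.454, 1.961, -0.0]
contact_force: [0.2, 0.4, -1.1]
finger_gap: 0.0385
```

```bash
python3 -c "
from h import *
import json
s=r.read_state();shot('wrist','w8.png');print(s['position'],s['contact_force'],s['finger_gap'])
json.dump({k:np.asarray(v).tolist() for k,v in s.items()},open('w8.json','w'))
im=cv2.imread('pics/w8.png');cv2.imwrite('pics/w8c.png',cv2.resize(im[110:360,200:440],None,fx=2.4,fy=2.4,interpolation=2))
"
```

```text
[0.58201241 0.09294587 0.02740581] [ 0.15388437  0.37849401 -1.10934812] 0.03851472818680851
```

View pics/w8c.png

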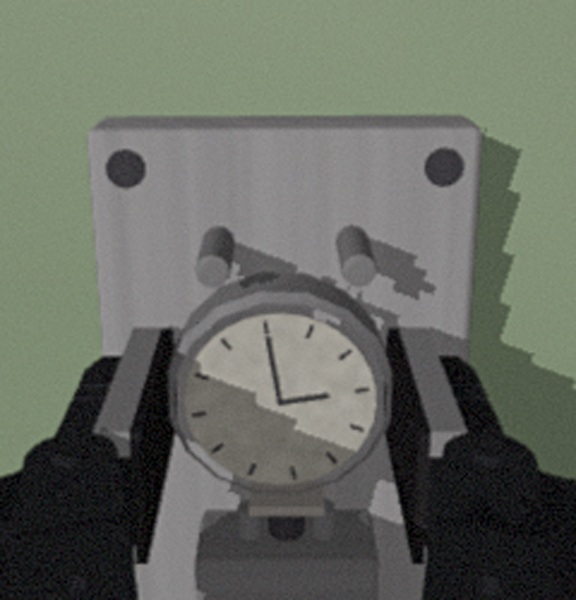

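```bash
python3 -c "
from h import *
import json
s={k:np.array(v) for k,v in json.load(open('w8.json')).items()}
Rt=R.from_rotvec(s['ee_rot']).as_matrix()
T=lambda uv,z:Rt.T@(onz('wrist',uv,z,s)-s['position'])*1e3
P=lambda x,y:(200+x/2.4,110+y/2.4)
a=T(P(213,270),.03);b=T(P(359,270),.03);print(a,b,np.linalg.norm(a-b))
for z in(.0225,.014+.0165): print('nose front',T(P(287,496),z),'jaw front',T(P(287,515),.03))
for dz in(.002,.0035,.005): print(dz,T((317.1,276.3),s['position'][2]+dz))
"
```

```text
[ -9.42160439 -23.61896363  -2.58744314] [ 14.80238116 -23.64227265  -2.58450804] 24.223996939040664
nose front [ 3.09437159 25.51784446  4.89765929] jaw front [ 3.02642704 24.16934919 -2.60189903]
nose front [ 3.00659789 19.76691279 -3.10043115] jaw front [ 3.02642704 24.16934919 -2.60189903]
0.002 [ 1.90559736  0.77361642 -2.00002822]
0.0035 [ 1.90168375 -0.08175712 -3.49974311]
0.005 [ 1.89777015 -0.93713065 -4.999458  ]
```

{"method": "apply_moves", "body": {"plan": [{"x":0.5,"y":-0.9,"z":0,"wx":0,"wy":0,"wz":0},{"x":0.5,"y":-0.9,"z":0.5,"wx":0,"wy":0,"wz":0},{"x":0.5,"y":-0.9,"z":1,"wx":0,"wy":0,"wz":0},{"x":0.5,"y":-0.9,"z":1.5,"wx":0,"wy":0,"wz":0},{"x":0.5,"y":-0.9,"z":2,"wx":0,"wy":0,"wz":0},{"x":0.5,"y":-0.9,"z":2,"wx":0,"wy":0,"wz":0},{"x":0.5,"y":-0.9,"z":2,"wx":0,"wy":0,"wz":0},{"x":0.5,"y":-0.9,"z":2,"wx":0,"wy":0,"wz":0}]}}

```text
time: 8.65
position: [0.5828, 0.0926, 0.0253]
ee_rot: [2.454, -1.961, 0.0]
contact_force: [0.2, -0.2, -2.1]
finger_gap: 0.0389
```

{"method": "apply_moves", "body": {"plan": [{"x":0,"y":0,"z":0.4,"wx":0,"wy":0,"wz":0},{"x":0,"y":0,"z":0.8,"wx":0,"wy":0,"wz":0},{"x":0,"y":0,"z":1.2,"wx":0,"wy":0,"wz":0},{"x":0,"y":0,"z":1.2,"wx":0,"wy":0,"wz":0},{"x":0,"y":0,"z":1.2,"wx":0,"wy":0,"wz":0},{"x":0,"y":0,"z":1.2,"wx":0,"wy":0,"wz":0},{"x":0,"y":0,"z":1.2,"wx":0,"wy":0,"wz":0},{"x":0,"y":0,"z":1.2,"wx":0,"wy":0,"wz":0}]}}

```text
time: 9.32
position: [0.5829, 0.0926, 0.0244]
ee_rot: [-2.454, 1.961, -0.0]
contact_force: [-1.0, -0.4, 4.0]
finger_gap: 0.0387
```

{"method": "apply_moves", "body": {"plan": [{"x":0,"y":0,"z":0,"wx":0,"wy":0,"wz":0},{"x":0,"y":0,"z":0,"wx":0,"wy":0,"wz":0},{"x":0,"y":0,"z":0,"wx":0,"wy":0,"wz":0},{"x":0,"y":0,"z":-1,"wx":0,"wy":0,"wz":0},{"x":0,"y":0,"z":-3,"wx":0,"wy":0,"wz":0},{"x":0,"y":0,"z":-10,"wx":0,"wy":0,"wz":0},{"x":0,"y":0,"z":-25,"wx":0,"wy":0,"wz":0},{"x":0,"y":0,"z":-55,"wx":0,"wy":0,"wz":0}], "jaw": 50}}

```text
time: 9.98
position: [0.5806, 0.0923, 0.0772]
ee_rot: [2.45, -1.958, -0.007]
contact_force: [0.2, -1.0, 0.1]
finger_gap: 0.0504
```

{"method": "apply_moves", "body": {"plan": [{"x":0,"y":0,"z":-30,"wx":0,"wy":0,"wz":0},{"x":0,"y":0,"z":-45,"wx":0,"wy":0,"wz":0},{"x":0,"y":0,"z":-50,"wx":0,"wy":0,"wz":0},{"x":0,"y":0,"z":-50,"wx":0,"wy":0,"wz":0},{"x":0,"y":0,"z":-50,"wx":0,"wy":0,"wz":0},{"x":0,"y":0,"z":-50,"wx":0,"wy":0,"wz":0},{"x":0,"y":0,"z":-50,"wx":0,"wy":0,"wz":0},{"x":0,"y":0,"z":-50,"wx":0,"wy":0,"wz":0}], "jaw": 0}}

```text
time: 10.65
position: [0.5822, 0.0926, 0.1278]
ee_rot: [2.453, -1.96, -0.003]
contact_force: [-0.1, 0.2, 0.1]
finger_gap: -0.0001
```

```bash
python3 -c "
from h import *
import json
s=r.read_state();shot('wrist','w9.png');print(s['position'],s['contact_force'],s['finger_gap'])
json.dump({k:np.asarray(v).tolist() for k,v in s.items()},open('w9.json','w'))
"
```

```text
[0.58220326 0.09256202 0.12782148] [-0.10187427  0.16959571  0.11648939] -0.00011175839101058305
```

View pics/w9.png

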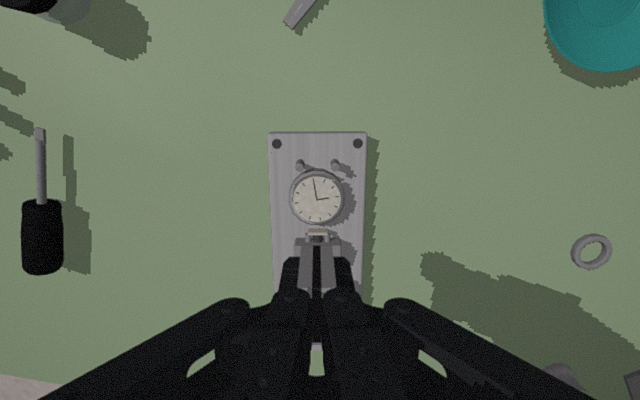

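The case lies flat at (317,197) in front of the posts, with a gap to the nose at (317,235). Enlarging to check, then on to the wheel.

```bash
python3 -c "
from h import *
im=cv2.imread('pics/w9.png');cv2.imwrite('pics/w9c.png',cv2.resize(im[125:255,255:385],None,fx=4.6,fy=4.6,interpolation=2))
go([.4936-.008*.9756,.0719-.008*.2196,.060],np.radians(12.7-90))
"
```

```text
shift mm [ 0.5 99.  68.2] turn deg [0.12 0.   0.05]
```

View pics/w9c.png

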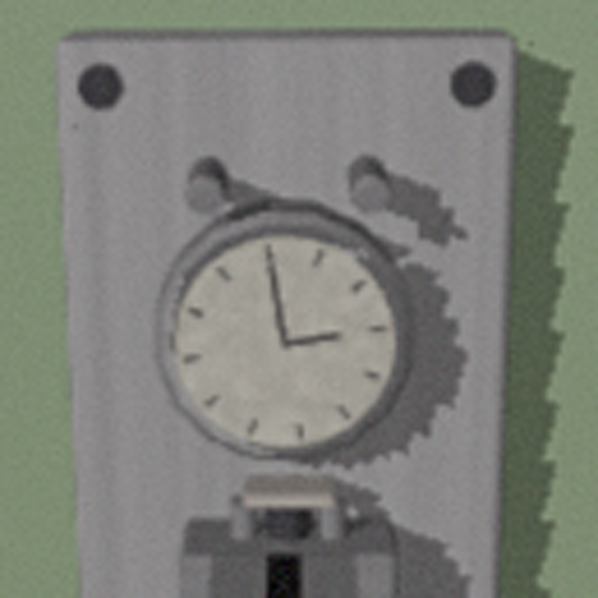

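{"method": "apply_moves", "body": {"plan": [{"x":0,"y":25,"z":5,"wx":0,"wy":0,"wz":0},{"x":0.5,"y":55,"z":20,"wx":0,"wy":0,"wz":0},{"x":0.5,"y":80,"z":35,"wx":0,"wy":0,"wz":0},{"x":0.5,"y":95,"z":50,"wx":0,"wy":0,"wz":0},{"x":0.5,"y":99,"z":60,"wx":0,"wy":0,"wz":0},{"x":0.5,"y":99,"z":68,"wx":0,"wy":0,"wz":0},{"x":0.5,"y":99,"z":68,"wx":0,"wy":0,"wz":0},{"x":0.5,"y":99,"z":68,"wx":0,"wy":0,"wz":0}]}}

```text
time: 11.37
position: [0.4872, 0.0704, 0.061]
ee_rot: [-2.454, 1.961, -0.001]
contact_force: [0.5, 0.4, -0.3]
finger_gap: 0.0003
```

```bash
python3 -c "
from h import *
s=r.read_state();shot('wrist','w10.png');print(s['position'],s['contact_force'],s['finger_gap'])
go([.4936-.008*.9756,.0719-.008*.2196,.060],np.radians(12.7-90))
im=cv2.imread('pics/w10.png');b=shot('side','s10.png')
cv2.imwrite('pics/w10c.png',np.hstack([cv2.resize(im[60:340,220:420],(400,560),interpolation=2),cv2.resize(b[175:245,250:350,::-1],(400,560),interpolation=2)]))
"
```

```text
[0.48722324 0.07042853 0.06098244] [ 0.48809727  0.43052935 -0.25650843] 0.00029583792477991933
shift mm [-0.1  1.9  1.4] turn deg [-0.08 -0.01  0.05]
```

View pics/w10c.png

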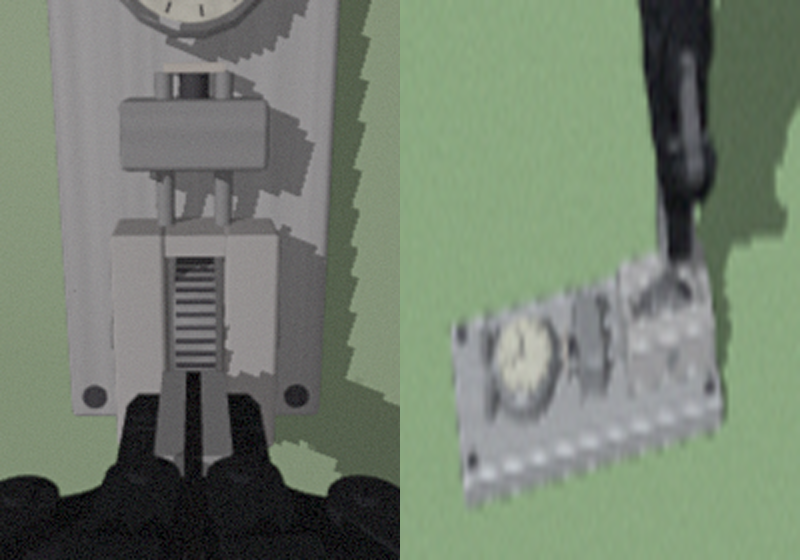

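{"method": "apply_moves", "body": {"plan": [{"x":0,"y":1,"z":4,"wx":0,"wy":0,"wz":0},{"x":0,"y":1.5,"z":8,"wx":0,"wy":0,"wz":0},{"x":0,"y":1.5,"z":10,"wx":0,"wy":0,"wz":0},{"x":0,"y":1.5,"z":11,"wx":0,"wy":0,"wz":0},{"x":0,"y":1.5,"z":11,"wx":0,"wy":0,"wz":0},{"x":0,"y":1.5,"z":11,"wx":0,"wy":0,"wz":0},{"x":0,"y":1.5,"z":11,"wx":0,"wy":0,"wz":0},{"x":0,"y":1.5,"z":11,"wx":0,"wy":0,"wz":0}]}}

```text
time: 12.13
position: [0.485, 0.07, 0.0502]
ee_rot: [-2.454, 1.961, -0.0]
contact_force: [0.8, 0.5, 0.4]
finger_gap: 0.0001
```

{"method": "apply_moves", "body": {"plan": [{"x":0,"y":0,"z":0.5,"wx":0,"wy":0,"wz":0},{"x":0,"y":0,"z":1,"wx":0,"wy":0,"wz":0},{"x":0,"y":0,"z":1.5,"wx":0,"wy":0,"wz":0},{"x":0,"y":0,"z":1.5,"wx":0,"wy":0,"wz":0},{"x":0,"y":0,"z":1.5,"wx":0,"wy":0,"wz":0},{"x":0,"y":0,"z":1.5,"wx":0,"wy":0,"wz":0},{"x":0,"y":0,"z":1.5,"wx":0,"wy":0,"wz":0},{"x":0,"y":0,"z":1.5,"wx":0,"wy":0,"wz":0}]}}

```text
time: 12.8
position: [0.4849, 0.0699, 0.0486]
ee_rot: [2.454, -1.961, 0.0]
contact_force: [-0.9, -0.1, 1.2]
finger_gap: 0.0
```

{"method": "apply_moves", "body": {"plan": [{"x":0,"y":0,"z":0.5,"wx":0,"wy":0,"wz":0},{"x":0,"y":0,"z":1,"wx":0,"wy":0,"wz":0},{"x":0,"y":0,"z":1,"wx":0,"wy":0,"wz":0},{"x":0,"y":0,"z":1,"wx":0,"wy":0,"wz":0},{"x":0,"y":0,"z":1,"wx":0,"wy":0,"wz":0},{"x":0,"y":0,"z":1,"wx":0,"wy":0,"wz":0},{"x":0,"y":0,"z":1,"wx":0,"wy":0,"wz":0},{"x":0,"y":0,"z":1,"wx":0,"wy":0,"wz":0}]}}

```text
time: 13.47
position: [0.485, 0.07, 0.0477]
ee_rot: [-2.454, 1.961, -0.0]
contact_force: [-0.1, -0.8, 2.3]
finger_gap: 0.0001
```

{"method": "apply_moves", "body": {"plan": [{"x":0,"y":0,"z":0.5,"wx":0,"wy":0,"wz":0},{"x":0,"y":0,"z":0.8,"wx":0,"wy":0,"wz":0},{"x":0,"y":0,"z":0.8,"wx":0,"wy":0,"wz":0},{"x":0,"y":0,"z":0.8,"wx":0,"wy":0,"wz":0},{"x":0,"y":0,"z":0.8,"wx":0,"wy":0,"wz":0},{"x":0,"y":0,"z":0.8,"wx":0,"wy":0,"wz":0},{"x":0,"y":0,"z":0.8,"wx":0,"wy":0,"wz":0},{"x":0,"y":0,"z":0.8,"wx":0,"wy":0,"wz":0}]}}

```text
time: 14.13
position: [0.485, 0.07, 0.0474]
ee_rot: [-2.454, 1.961, -0.001]
contact_force: [-1.9, -0.5, 6.6]
finger_gap: -0.0
```

{"method": "apply_moves", "body": {"plan": [{"x":0,"y":0,"z":0.3,"wx":0,"wy":0,"wz":0},{"x":0,"y":-1,"z":0.3,"wx":0,"wy":0,"wz":0},{"x":0,"y":-2,"z":0.3,"wx":0,"wy":0,"wz":0},{"x":0,"y":-3,"z":0.3,"wx":0,"wy":0,"wz":0},{"x":0,"y":-4,"z":0.3,"wx":0,"wy":0,"wz":0},{"x":0,"y":-5,"z":0.3,"wx":0,"wy":0,"wz":0},{"x":0,"y":-6,"z":0.3,"wx":0,"wy":0,"wz":0},{"x":0,"y":-6,"z":0.3,"wx":0,"wy":0,"wz":0}]}}

```text
time: 14.8
position: [0.4912, 0.0714, 0.0476]
ee_rot: [-2.454, 1.961, -0.001]
contact_force: [-2.4, -0.2, 9.9]
finger_gap: -0.0
```

```bash
cat > look.py <<'E'
from h import *
import sys
n=sys.argv[1]
s=r.read_state();im=shot('wrist','w%s.png'%n)[:,:,::-1]
print(s['position'],s['contact_force'],R.from_rotvec(s['ee_rot']).as_matrix().T@s['contact_force'])
cv2.imwrite('pics/w%sc.png'%n,cv2.resize(im[30:330,210:430],(550,600)if 0 else (440,600),interpolation=2))
E
python3 look.py 11
```

```text
[0.49124621 0.07141407 0.04756562] [-2.36805446 -0.23140606  9.91408613] [-0.29559481  2.34804333 -9.91713924]
```

View pics/w11c.png

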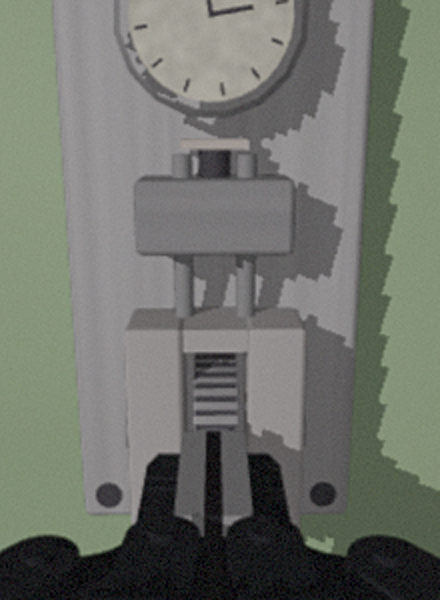

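{"method": "apply_moves", "body": {"plan": [{"x":0,"y":-1.2,"z":-0.2,"wx":0,"wy":0,"wz":0},{"x":0,"y":-2.4,"z":-0.2,"wx":0,"wy":0,"wz":0},{"x":0,"y":-3.6,"z":-0.2,"wx":0,"wy":0,"wz":0},{"x":0,"y":-4.8,"z":-0.2,"wx":0,"wy":0,"wz":0},{"x":0,"y":-6,"z":-0.3,"wx":0,"wy":0,"wz":0},{"x":0,"y":-7.2,"z":-0.3,"wx":0,"wy":0,"wz":0},{"x":0,"y":-8.4,"z":-0.3,"wx":0,"wy":0,"wz":0},{"x":0,"y":-9,"z":-0.3,"wx":0,"wy":0,"wz":0}]}}

```text
time: 15.52
position: [0.4994, 0.0733, 0.0476]
ee_rot: [2.454, -1.961, -0.0]
contact_force: [-3.2, -0.2, 10.4]
finger_gap: -0.0002
```

{"method": "apply_moves", "body": {"plan": [{"x":0,"y":0,"z":-3,"wx":0,"wy":0,"wz":0},{"x":0,"y":0,"z":-5,"wx":0,"wy":0,"wz":0},{"x":0,"y":8,"z":-5,"wx":0,"wy":0,"wz":0},{"x":0,"y":16,"z":-5,"wx":0,"wy":0,"wz":0},{"x":0,"y":16,"z":-4,"wx":0,"wy":0,"wz":0},{"x":0,"y":16,"z":-2,"wx":0,"wy":0,"wz":0},{"x":0,"y":16,"z":-0.8,"wx":0,"wy":0,"wz":0},{"x":0,"y":16,"z":-0.3,"wx":0,"wy":0,"wz":0}]}}

```text
time: 16.18
position: [0.4837, 0.0697, 0.0472]
ee_rot: [2.454, -1.961, -0.001]
contact_force: [-3.9, -1.0, 7.8]
finger_gap: 0.0002
```

{"method": "apply_moves", "body": {"plan": [{"x":0,"y":0,"z":0.1,"wx":0,"wy":0,"wz":0},{"x":0,"y":-1.1,"z":0.1,"wx":0,"wy":0,"wz":0},{"x":0,"y":-2.2,"z":0.1,"wx":0,"wy":0,"wz":0},{"x":0,"y":-3.3,"z":0,"wx":0,"wy":0,"wz":0},{"x":0,"y":-4.4,"z":0,"wx":0,"wy":0,"wz":0},{"x":0,"y":-5.5,"z":-0.1,"wx":0,"wy":0,"wz":0},{"x":0,"y":-6.6,"z":-0.1,"wx":0,"wy":0,"wz":0},{"x":0,"y":-7.5,"z":-0.1,"wx":0,"wy":0,"wz":0}]}}

```text
time: 16.85
position: [0.4913, 0.0714, 0.048]
ee_rot: [2.454, -1.961, -0.0]
contact_force: [-2.8, -0.4, 10.1]
finger_gap: -0.0001
```

{"method": "apply_moves", "body": {"plan": [{"x":0,"y":-1.2,"z":-0.1,"wx":0,"wy":0,"wz":0},{"x":0,"y":-2.4,"z":-0.2,"wx":0,"wy":0,"wz":0},{"x":0,"y":-3.6,"z":-0.3,"wx":0,"wy":0,"wz":0},{"x":0,"y":-4.8,"z":-0.4,"wx":0,"wy":0,"wz":0},{"x":0,"y":-6,"z":-0.4,"wx":0,"wy":0,"wz":0},{"x":0,"y":-7.2,"z":-0.5,"wx":0,"wy":0,"wz":0},{"x":0,"y":-8.4,"z":-0.5,"wx":0,"wy":0,"wz":0},{"x":0,"y":-9,"z":-0.5,"wx":0,"wy":0,"wz":0}]}}

```text
time: 17.52
position: [0.5001, 0.0734, 0.0485]
ee_rot: [2.454, -1.961, -0.0]
contact_force: [-2.9, 0.5, 9.0]
finger_gap: -0.0
```

```bash
python3 look.py 12
```

```text
[0.50009509 0.07344427 0.04847018] [-2.85699959  0.5041987   8.97876551] [-1.12216957  2.67698603 -8.97827235]
```

View pics/w12c.png

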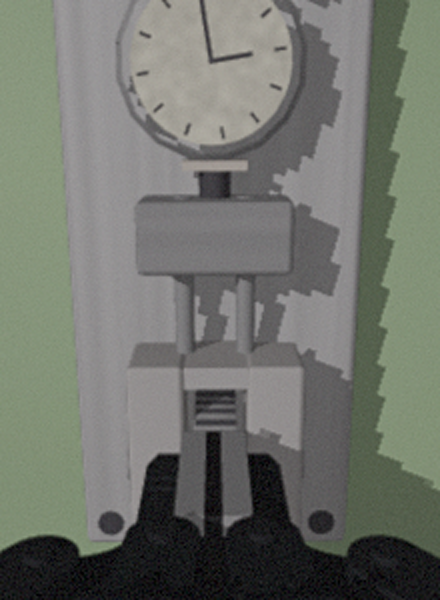

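{"method": "apply_moves", "body": {"plan": [{"x":0,"y":0,"z":-3,"wx":0,"wy":0,"wz":0},{"x":0,"y":0,"z":-5,"wx":0,"wy":0,"wz":0},{"x":0,"y":8,"z":-5,"wx":0,"wy":0,"wz":0},{"x":0,"y":16.5,"z":-5,"wx":0,"wy":0,"wz":0},{"x":0,"y":16.5,"z":-4,"wx":0,"wy":0,"wz":0},{"x":0,"y":16.5,"z":-2,"wx":0,"wy":0,"wz":0},{"x":0,"y":16.5,"z":-0.8,"wx":0,"wy":0,"wz":0},{"x":0,"y":16.5,"z":-0.2,"wx":0,"wy":0,"wz":0}]}}

```text
time: 18.23
position: [0.4837, 0.0697, 0.0481]
ee_rot: [2.454, -1.961, -0.001]
contact_force: [-2.7, -0.8, 10.1]
finger_gap: -0.0001
```

{"method": "apply_moves", "body": {"plan": [{"x":0,"y":0,"z":0.2,"wx":0,"wy":0,"wz":0},{"x":0,"y":-1.1,"z":0.2,"wx":0,"wy":0,"wz":0},{"x":0,"y":-2.2,"z":0.2,"wx":0,"wy":0,"wz":0},{"x":0,"y":-3.3,"z":0.1,"wx":0,"wy":0,"wz":0},{"x":0,"y":-4.4,"z":0.1,"wx":0,"wy":0,"wz":0},{"x":0,"y":-5.5,"z":0,"wx":0,"wy":0,"wz":0},{"x":0,"y":-6.6,"z":0,"wx":0,"wy":0,"wz":0},{"x":0,"y":-7.5,"z":-0.1,"wx":0,"wy":0,"wz":0}]}}

```text
time: 18.9
position: [0.4915, 0.0715, 0.049]
ee_rot: [-2.454, 1.961, -0.0]
contact_force: [-2.2, -0.1, 9.6]
finger_gap: 0.0003
```

{"method": "apply_moves", "body": {"plan": [{"x":0,"y":-1.2,"z":0,"wx":0,"wy":0,"wz":0},{"x":0,"y":-2.4,"z":0,"wx":0,"wy":0,"wz":0},{"x":0,"y":-3.6,"z":0,"wx":0,"wy":0,"wz":0},{"x":0,"y":-4.8,"z":-0.1,"wx":0,"wy":0,"wz":0},{"x":0,"y":-6,"z":-0.1,"wx":0,"wy":0,"wz":0},{"x":0,"y":-7.2,"z":-0.1,"wx":0,"wy":0,"wz":0},{"x":0,"y":-8.4,"z":-0.1,"wx":0,"wy":0,"wz":0},{"x":0,"y":-9,"z":-0.1,"wx":0,"wy":0,"wz":0}]}}

```text
time: 19.57
position: [0.5009, 0.0736, 0.0495]
ee_rot: [-2.453, 1.96, -0.002]
contact_force: [-2.3, 1.1, 13.1]
finger_gap: 0.0
```

```bash
python3 look.py 13
```

```text
[0.50085083 0.07360459 0.0494607 ] [-2.33002365  1.12434155 13.05466237] [ -1.60971148   2.00217462 -13.05823455]
```

View pics/w13c.png

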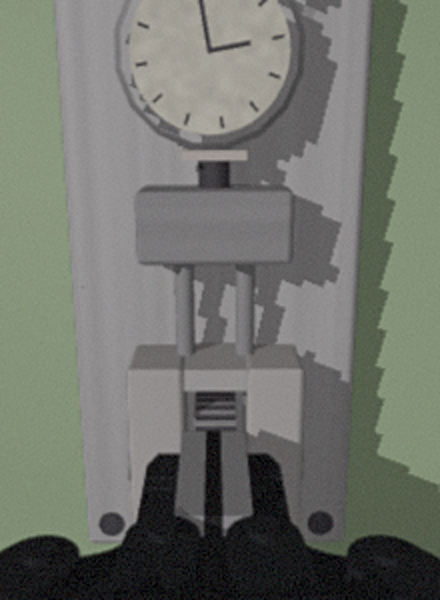

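{"method": "apply_moves", "body": {"plan": [{"x":0,"y":0,"z":-3,"wx":0,"wy":0,"wz":0},{"x":0,"y":0,"z":-5,"wx":0,"wy":0,"wz":0},{"x":0,"y":8,"z":-5,"wx":0,"wy":0,"wz":0},{"x":0,"y":16.5,"z":-5,"wx":0,"wy":0,"wz":0},{"x":0,"y":16.5,"z":-4,"wx":0,"wy":0,"wz":0},{"x":0,"y":16.5,"z":-2.2,"wx":0,"wy":0,"wz":0},{"x":0,"y":16.5,"z":-1,"wx":0,"wy":0,"wz":0},{"x":0,"y":16.5,"z":-0.6,"wx":0,"wy":0,"wz":0}]}}

```text
time: 20.28
position: [0.4834, 0.0696, 0.0491]
ee_rot: [2.453, -1.96, -0.001]
contact_force: [-4.3, -1.7, 10.7]
finger_gap: 0.0
```

{"method": "apply_moves", "body": {"plan": [{"x":0,"y":0,"z":0.2,"wx":0,"wy":0,"wz":0},{"x":0,"y":-1.1,"z":0.2,"wx":0,"wy":0,"wz":0},{"x":0,"y":-2.2,"z":0.2,"wx":0,"wy":0,"wz":0},{"x":0,"y":-3.3,"z":0.2,"wx":0,"wy":0,"wz":0},{"x":0,"y":-4.4,"z":0.2,"wx":0,"wy":0,"wz":0},{"x":0,"y":-5.5,"z":0.2,"wx":0,"wy":0,"wz":0},{"x":0,"y":-6.6,"z":0.2,"wx":0,"wy":0,"wz":0},{"x":0,"y":-7.5,"z":0.2,"wx":0,"wy":0,"wz":0}]}}

```text
time: 20.95
position: [0.4919, 0.0716, 0.0498]
ee_rot: [-2.453, 1.96, -0.002]
contact_force: [-2.5, -0.1, 13.3]
finger_gap: -0.0002
```

{"method": "apply_moves", "body": {"plan": [{"x":0,"y":-1.2,"z":-0.4,"wx":0,"wy":0,"wz":0},{"x":0,"y":-2.4,"z":-0.5,"wx":0,"wy":0,"wz":0},{"x":0,"y":-3.6,"z":-0.5,"wx":0,"wy":0,"wz":0},{"x":0,"y":-4.8,"z":-0.4,"wx":0,"wy":0,"wz":0},{"x":0,"y":-6,"z":-0.4,"wx":0,"wy":0,"wz":0},{"x":0,"y":-7.2,"z":-0.4,"wx":0,"wy":0,"wz":0},{"x":0,"y":-8.4,"z":-0.4,"wx":0,"wy":0,"wz":0},{"x":0,"y":-9,"z":-0.4,"wx":0,"wy":0,"wz":0}]}}

```text
time: 21.62
position: [0.5005, 0.0735, 0.05]
ee_rot: [-2.454, 1.961, -0.001]
contact_force: [-3.8, 0.0, 11.0]
finger_gap: 0.0001
```

```bash
sed -i 's/im\[30:330,210:430\],(550,600)if 0 else (440,600)/im[0:300,210:430],(440,600)/' look.py; python3 look.py 14
```

```text
[0.50045997 0.07354344 0.04995213] [-3.75243965  0.02959642 11.03560962] [ -0.85681424   3.64508118 -11.03836997]
```

View pics/w14c.png

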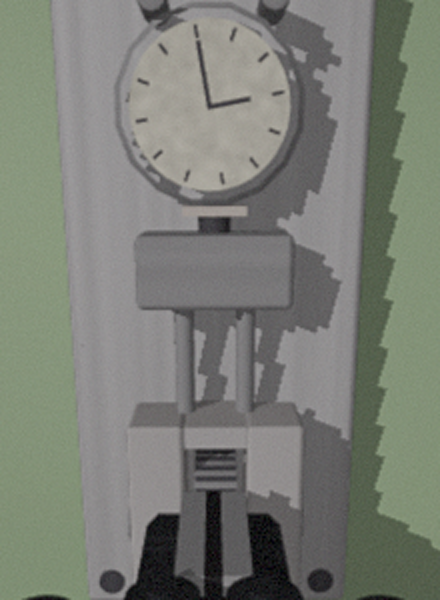

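```bash
python3 -c "
from h import *
for n,r0,r1 in (('10',85,125),('11',92,130),('12',100,140),('13',95,135),('14',95,130)):
    g=cv2.cvtColor(cv2.imread('pics/w%s.png'%n),cv2.COLOR_BGR2GRAY).astype(float)
    off=0
    print(n,'nose',[int(v) for v in g[r0-8:r1,306:328].mean(1)]); print('   jaw',[int(v) for v in g[r0-8:r1,283:295].mean(1)], 'from',r0-8)
"
```

```text
10 nose [79, 81, 107, 115, 107, 100, 99, 104, 110, 114, 120, 125, 129, 133, 144, 152, 154, 155, 149, 100, 67, 70, 74, 75, 75, 75, 74, 73, 74, 74, 72, 65, 76, 100, 118, 121, 121, 122, 120, 120, 121, 123, 124, 125, 123, 123, 122, 121]
   jaw [144, 145, 144, 144, 144, 144, 145, 144, 145, 144, 145, 144, 144, 144, 145, 144, 144, 144, 144, 144, 144, 144, 144, 144, 144, 144, 144, 144, 145, 144, 146, 127, 95, 94, 115, 122, 121, 121, 121, 120, 121, 123, 124, 125, 123, 124, 122, 123] from 77
11 nose [97, 84, 80, 80, 93, 114, 113, 106, 99, 99, 103, 110, 114, 118, 124, 134, 150, 154, 154, 156, 127, 81, 61, 64, 70, 72, 73, 72, 73, 73, 72, 71, 69, 62, 66, 82, 105, 118, 121, 121, 121, 121, 120, 120, 122, 122]
   jaw [144, 145, 144, 144, 143, 144, 143, 144, 144, 144, 144, 144, 144, 144, 144, 143, 144, 144, 144, 143, 144, 144, 144, 143, 143, 144, 143, 144, 143, 143, 144, 144, 146, 123, 95, 85, 99, 118, 119, 121, 120, 120, 120, 121, 122, 124] from 84
12 nose [163, 160, 158, 158, 157, 158, 158, 161, 162, 154, 124, 107, 104, 99, 91, 83, 79, 81, 125, 152, 154, 155, 156, 118, 73, 63, 66, 72, 74, 73, 74, 7
[... 551 characters left out ...]
1, 122]
   jaw [142, 141, 135, 124, 112, 106, 104, 110, 116, 117, 119, 129, 139, 144, 145, 144, 144, 144, 144, 145, 144, 145, 144, 144, 144, 143, 143, 145, 144, 144, 144, 144, 144, 145, 146, 121, 92, 82, 90, 115, 120, 120, 120, 121, 120, 119, 121, 122] from 87
14 nose [157, 158, 157, 156, 158, 162, 160, 147, 117, 106, 110, 108, 95, 82, 78, 83, 140, 154, 153, 155, 151, 103, 70, 71, 73, 74, 72, 74, 64, 72, 88, 115, 119, 120, 120, 121, 121, 120, 122, 121, 124, 124, 123]
   jaw [132, 126, 115, 107, 106, 107, 112, 114, 119, 127, 139, 144, 146, 144, 144, 144, 145, 145, 144, 144, 145, 144, 145, 144, 144, 144, 146, 147, 114, 88, 86, 110, 118, 120, 120, 120, 120, 120, 121, 122, 122, 124, 123] from 87
```

{"method": "apply_moves", "body": {"plan": [{"x":0,"y":0,"z":-3,"wx":0,"wy":0,"wz":0},{"x":0,"y":0,"z":-5,"wx":0,"wy":0,"wz":0},{"x":0,"y":5,"z":-5,"wx":0,"wy":0,"wz":0},{"x":0,"y":10,"z":-5,"wx":0,"wy":0,"wz":0},{"x":0,"y":10,"z":-4,"wx":0,"wy":0,"wz":0},{"x":0,"y":10,"z":-2.2,"wx":0,"wy":0,"wz":0},{"x":0,"y":10,"z":-1,"wx":0,"wy":0,"wz":0},{"x":0,"y":10,"z":-0.3,"wx":0,"wy":0,"wz":0}]}}

```text
time: 22.33
position: [0.4905, 0.0712, 0.0499]
ee_rot: [-2.454, 1.961, -0.0]
contact_force: [-2.6, -0.5, 13.9]
finger_gap: -0.0003
```

{"method": "apply_moves", "body": {"plan": [{"x":0,"y":0,"z":0.2,"wx":0,"wy":0,"wz":0},{"x":0,"y":-0.9,"z":0.2,"wx":0,"wy":0,"wz":0},{"x":0,"y":-1.8,"z":0.2,"wx":0,"wy":0,"wz":0},{"x":0,"y":-2.7,"z":0.2,"wx":0,"wy":0,"wz":0},{"x":0,"y":-3.6,"z":0.2,"wx":0,"wy":0,"wz":0},{"x":0,"y":-4.4,"z":0.2,"wx":0,"wy":0,"wz":0},{"x":0,"y":-4.6,"z":0.2,"wx":0,"wy":0,"wz":0},{"x":0,"y":-4.6,"z":0.2,"wx":0,"wy":0,"wz":0}]}}

```text
time: 23.0
position: [0.4949, 0.0722, 0.0499]
ee_rot: [-2.454, 1.961, -0.001]
contact_force: [-2.5, -0.5, 9.3]
finger_gap: 0.0001
```

```bash
python3 look.py 15;python3 -c "
from h import *
for n,r0,r1 in (('15',95,140),):
    g=cv2.cvtColor(cv2.imread('pics/w%s.png'%n),cv2.COLOR_BGR2GRAY).astype(float)
    print(n,'nose',[int(v) for v in g[r0-8:r1,306:328].mean(1)]); print('   jaw',[int(v) for v in g[r0-8:r1,283:295].mean(1)], 'from',r0-8)
"
```

```text
[0.49494947 0.07224003 0.04991384] [-2.46126346 -0.47114471  9.25369775] [-0.08278585  2.50064552 -9.25476286]
15 nose [78, 82, 134, 152, 155, 155, 156, 117, 78, 70, 72, 73, 72, 69, 76, 104, 118, 120, 122, 122, 121, 121, 121, 123, 123, 124, 124, 124, 124, 122, 122, 119, 119, 118, 119, 118, 118, 119, 119, 120, 120, 121, 121, 122, 121, 121, 120, 121, 119, 120, 117, 103, 88]
   jaw [145, 144, 144, 144, 144, 144, 146, 144, 144, 144, 144, 145, 146, 131, 98, 98, 115, 120, 122, 121, 121, 120, 121, 123, 123, 125, 124, 123, 124, 123, 121, 122, 119, 119, 120, 119, 119, 120, 120, 121, 121, 120, 121, 122, 121, 121, 122, 121, 121, 120, 120, 105, 90] from 87
```

View pics/w15c.png

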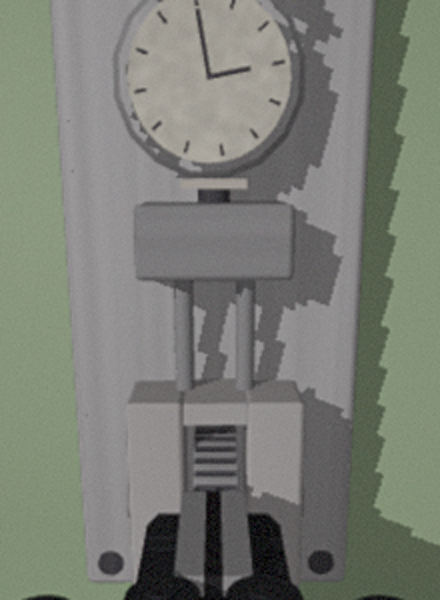

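```bash
cat > nz.py <<'E'
from h import *
D={'10':(.48722,.07043,.06098,95.75,108.3),'11':(.49125,.07141,.04757,104.35,117.2),'12':(.5001,.07344,.04847,115.05,126.95),'13':(.50085,.0736,.04946,109.95,121.9),'14':(.50046,.07354,.04995,107.8,114.9),'15':(.49495,.07224,.04991,94.05,100.4)}
rv=R.from_matrix(down(np.radians(-77.3))).as_rotvec()
a=np.radians(12.7);hx=np.array([np.cos(a),np.sin(a),0])
for zn in (.021,.0225,.024,.0255,.027,.0285):
    o=[]
    for k,(x,y,z,rn,rj) in D.items():
        s=dict(position=np.array([x,y,z]),ee_rot=rv)
        o.append((onz('wrist',(316,rn),zn,s)-onz('wrist',(316,rj),.031,s))@hx*1e3)
    print(zn,np.round(o,2))
E
python3 nz.py
```

```text
0.021 [5.22 4.75 4.19 4.33 2.38 2.37]
0.0225 [5.25 4.81 4.3  4.42 2.46 2.4 ]
0.024 [5.29 4.88 4.41 4.51 2.54 2.43]
0.0255 [5.32 4.95 4.52 4.6  2.62 2.45]
0.027 [5.35 5.01 4.62 4.69 2.7  2.48]
0.0285 [5.39 5.08 4.73 4.78 2.78 2.51]
```

```bash
sed -i "s/108.3)/110.6)/;s/117.2)/120.2)/;s/126.95)/130.75)/;s/121.9)/125.45)/;s/114.9)/117.7)/;s/100.4)/102.6)/" nz.py; python3 nz.py
python3 -c "
from h import *
g=cv2.cvtColor(cv2.imread('pics/w15.png'),cv2.COLOR_BGR2GRAY).astype(float)
print([int(v) for v in g[180:215,280:295].mean(1)])
g=cv2.cvtColor(cv2.imread('pics/w10.png'),cv2.COLOR_BGR2GRAY).astype(float)
print([int(v) for v in g[160:200,283:295].mean(1)])
"
```

```text
0.021 [6.23 5.97 5.78 5.82 3.54 3.26]
0.0225 [6.26 6.04 5.89 5.91 3.62 3.29]
0.024 [6.3  6.11 6.   6.   3.7  3.31]
0.0255 [6.33 6.17 6.11 6.08 3.78 3.34]
0.027 [6.36 6.24 6.21 6.17 3.86 3.37]
0.0285 [6.4  6.31 6.32 6.26 3.94 3.39]
[141, 141, 141, 141, 141, 142, 141, 141, 142, 142, 121, 106, 104, 106, 106, 107, 108, 106, 107, 106, 105, 122, 144, 146, 145, 143, 143, 143, 143, 144, 143, 143, 143, 143, 143]
[141, 142, 141, 141, 141, 141, 140, 141, 140, 117, 105, 106, 107, 106, 107, 107, 106, 118, 141, 146, 144, 145, 143, 145, 145, 143, 145, 144, 144, 143, 145, 144, 144, 144, 143, 144, 143, 144, 145, 144]
```

```bash
python3 -c "
from h import *
rv=R.from_matrix(down(np.radians(-77.3))).as_rotvec();a=np.radians(12.7);hx=np.array([np.cos(a),np.sin(a),0])
for p,rj,rh in (((.48722,.07043,.06098),110.6,177.2),((.49495,.07224,.04991),102.6,201.2)):
  s=dict(position=np.array(p),ee_rot=rv)
  d=(onz('wrist',(316,rj),.031,s)-onz('wrist',(316,rh),.035,s))@hx*1e3
  print('jaw front x',-32+d,'travel',-32+d+5)
"
```

```text
jaw front x -2.0594276672125353 travel 2.9405723327874647
jaw front x 10.051690825358484 travel 15.051690825358484
```

Two checks agree that the nose is half-way back: nose-to-jaw spacing gives 2.8 mm, and jaw travel of 15.05 mm gives 3.05 mm. Lifting off for a final look from above.

{"method": "apply_moves", "body": {"plan": [{"x":0,"y":0,"z":-3,"wx":0,"wy":0,"wz":0},{"x":0,"y":0,"z":-10,"wx":0,"wy":0,"wz":0},{"x":0,"y":0,"z":-30,"wx":0,"wy":0,"wz":0},{"x":0,"y":0,"z":-60,"wx":0,"wy":0,"wz":0},{"x":0,"y":-10,"z":-90,"wx":0,"wy":0,"wz":0},{"x":0,"y":-15,"z":-100,"wx":0,"wy":0,"wz":0},{"x":0,"y":-15,"z":-100,"wx":0,"wy":0,"wz":0},{"x":0,"y":-15,"z":-100,"wx":0,"wy":0,"wz":0}]}}

```text
time: 23.72
position: [0.5093, 0.0755, 0.1492]
ee_rot: [-2.454, 1.961, -0.001]
contact_force: [-1.3, -0.1, -0.6]
finger_gap: -0.0004
```

```bash
python3 -c "
from h import *
s=r.read_state();im=shot('wrist','w16.png');print(s['position'],s['contact_force'],s['time'])
cv2.imwrite('pics/w16c.png',cv2.resize(im[90:270,240:400,::-1],None,fx=3.3,fy=3.3,interpolation=2))
shot('scene','sc16.png')
"
```

```text
[0.50933364 0.07550731 0.14915397] [-1.34062996 -0.05856866 -0.63330448] 23.7167
```

View pics/w16c.png

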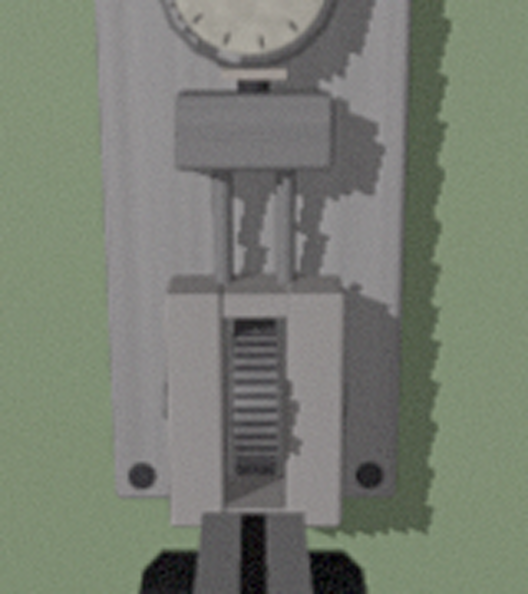

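View pics/sc16.png

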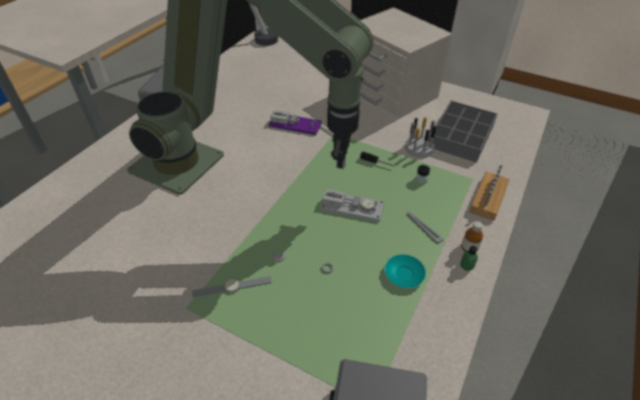

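```bash
python3 -c "
from h import *
im=cv2.imread('pics/w16.png')
cv2.imwrite('pics/w16d.png',cv2.resize(im[30:150,240:400],None,fx=4.5,fy=4.5,interpolation=2))
"
```

```text
(no output)
```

View pics/w16d.png

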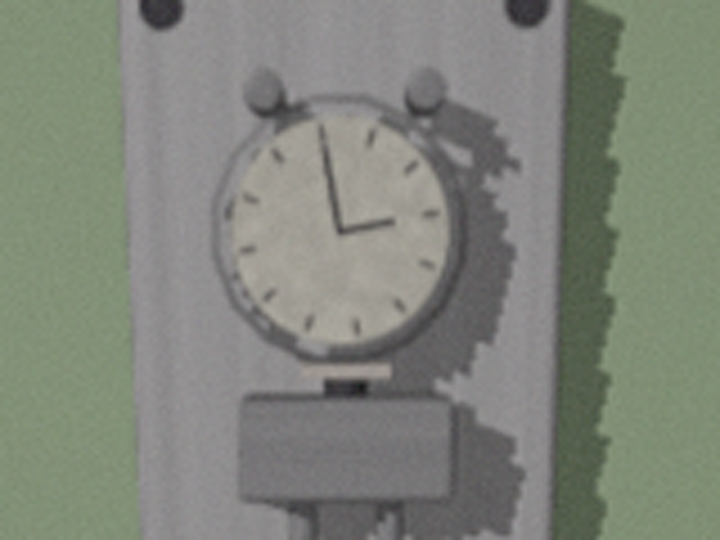

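The nose is clearly pushed in, but the case may sit slightly off-centre between the posts. I'll check contact with both posts from a closer view.

```bash
python3 -c "
from h import *
go([.5668,.0884,.10],np.radians(12.7-90))"
```

```text
shift mm [  0.2 -60.4  47.4] turn deg [0.19 0.01 0.05]
```

{"method": "apply_moves", "body": {"plan": [{"x":0,"y":-20,"z":5,"wx":0,"wy":0,"wz":0},{"x":0,"y":-40,"z":15,"wx":0,"wy":0,"wz":0},{"x":0,"y":-55,"z":30,"wx":0,"wy":0,"wz":0},{"x":0,"y":-60,"z":42,"wx":0,"wy":0,"wz":0},{"x":0,"y":-60,"z":45,"wx":0,"wy":0,"wz":0},{"x":0,"y":-60,"z":45,"wx":0,"wy":0,"wz":0},{"x":0,"y":-60,"z":45,"wx":0,"wy":0,"wz":0},{"x":0,"y":-60,"z":45,"wx":0,"wy":0,"wz":0}]}}

```text
time: 24.48
position: [0.5673, 0.0886, 0.1045]
ee_rot: [2.454, -1.961, 0.0]
contact_force: [0.2, -0.4, 0.1]
finger_gap: 0.0001
```

```bash
python3 -c "
from h import *
import json
s=r.read_state();im=shot('wrist','w17.png');print(s['position'],s['contact_force'],s['time'])
json.dump({k:np.asarray(v).tolist() for k,v in s.items()},open('w17.json','w'))
cv2.imwrite('pics/w17c.png',cv2.resize(im[115:265,240:400,::-1],None,fx=4,fy=4,interpolation=2))
"
```

```text
[0.56729863 0.0885629  0.10446987] [ 0.18003708 -0.40225271  0.08844833] 24.4833
```

View pics/w17c.png

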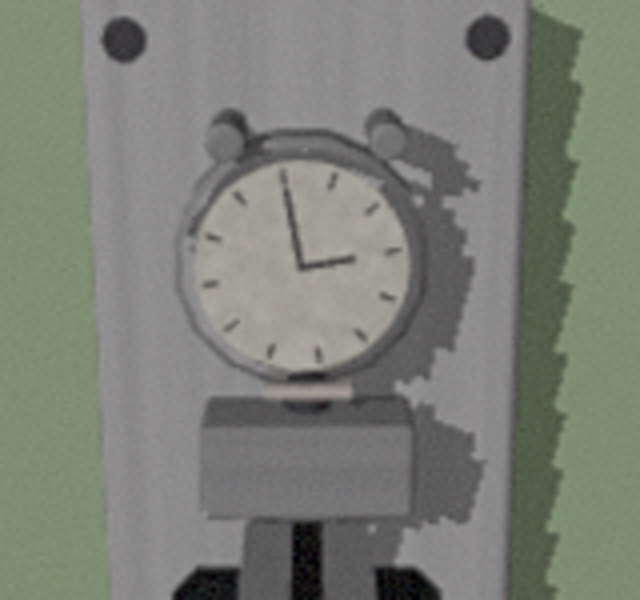

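```bash
cat > chk.py <<'E'
from h import *
import json,sys
n=sys.argv[1]
s={k:np.array(v) for k,v in json.load(open('w%s.json'%n)).items()}
im=cv2.imread('pics/w%s.png'%n); y0,y1,x0,x1=[int(v) for v in sys.argv[2:6]]
K=4
sub=cv2.resize(im[y0:y1,x0:x1],None,fx=K,fy=K,interpolation=2).astype(int)
d=((sub[:,:,2]-sub[:,:,0]>5)&(sub[:,:,1]>125)&(sub[:,:,1]-sub[:,:,2]<5)).astype(np.uint8)
d=cv2.morphologyEx(d,cv2.MORPH_OPEN,np.ones((5,5)));d=cv2.morphologyEx(d,cv2.MORPH_CLOSE,np.ones((15,15)))
c=cv2.convexHull(max(cv2.findContours(d,0,1)[0],key=cv2.contourArea));(x,y),ax,an=cv2.fitEllipse(c)
print('dial crop',x,y,ax)
uv=(x0+(x+.5)/K-.5,y0+(y+.5)/K-.5)
a=np.radians(12.7);H=np.array([[np.cos(a),np.sin(a)],[-np.sin(a),np.cos(a)]])
L=[float(v) for v in sys.argv[6:10]]
P=[H@onz('wrist',(x0+(u+.5)/K-.5,y0+(v+.5)/K-.5),.031,s)[:2]*1e3 for u,v in (L[:2],L[2:])]
print('sep',P[0]-P[1])
for z in(.0255,.027):
    C=H@onz('wrist',uv,z,s)[:2]*1e3
    print(z,'case rel post mid (home -19.6,0)',C-(P[0]+P[1])/2,'dist',np.linalg.norm(C-P[0]),np.linalg.norm(C-P[1]))
cv2.imwrite('pics/d%s.png'%n,np.vstack([sub[:, :],]).astype(np.uint8))
E
python3 chk.py 17 115 265 240 400 225 142 389 139
python3 - <<'E'
from h import *
im=cv2.imread('pics/w17.png')
cv2.imwrite('pics/w17p.png',cv2.resize(im[138:168,284:348],None,fx=12,fy=12,interpolation=2))
E
```

```text
dial crop 300.615966796875 265.04547119140625 (210.53465270996094, 217.09376525878906)
sep [-0.48377924 24.14613718]
0.0255 case rel post mid (home -19.6,0) [-20.3557561    0.95216213] dist 22.98351986498065 24.370466645084598
0.027 case rel post mid (home -19.6,0) [-19.96641296   0.94579461] dist 22.646700578129195 24.038849640646283
```

View pics/w17p.png

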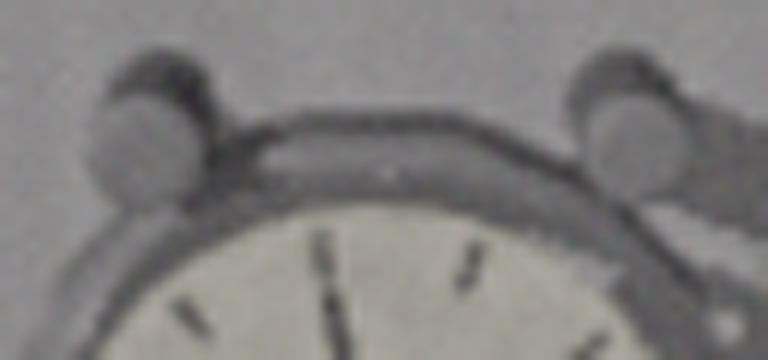

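Measurement shows the case about 0.9 mm off to the left: it touches the left post, but there's about a 1 mm gap at the right one, so friction has jammed it. I'll straddle the case with open fingers and nudge it sideways gently so the sprung nose can seat it on both posts.

```bash
python3 -c "
from h import *
go([.5857,.0932,.060],np.radians(12.7-90))"
```

```text
shift mm [ -0.5 -18.7  44.8] turn deg [-0.04 -0.01  0.05]
```

{"method": "apply_moves", "body": {"plan": [{"x":0,"y":-10,"z":0,"wx":0,"wy":0,"wz":0},{"x":-0.5,"y":-18.5,"z":5,"wx":0,"wy":0,"wz":0},{"x":-0.5,"y":-18.5,"z":10,"wx":0,"wy":0,"wz":0},{"x":-0.5,"y":-18.5,"z":25,"wx":0,"wy":0,"wz":0},{"x":-0.5,"y":-18.5,"z":40,"wx":0,"wy":0,"wz":0},{"x":-0.5,"y":-18.5,"z":44,"wx":0,"wy":0,"wz":0},{"x":-0.5,"y":-18.5,"z":44,"wx":0,"wy":0,"wz":0},{"x":-0.5,"y":-18.5,"z":44,"wx":0,"wy":0,"wz":0}], "jaw": 50}}

```text
time: 25.2
position: [0.586, 0.0933, 0.0599]
ee_rot: [2.454, -1.961, -0.0]
contact_force: [0.1, 0.7, 1.0]
finger_gap: 0.0501
```

```bash
cat > look2.py <<'E'
from h import *
import json,sys
n=sys.argv[1]
s=r.read_state();im=shot('wrist','w%s.png'%n);print(s['position'],s['contact_force'],s['time'],s['finger_gap'])
json.dump({k:np.asarray(v).tolist() for k,v in s.items()},open('w%s.json'%n,'w'))
cv2.imwrite('pics/w%sc.png'%n,cv2.resize(im[150:350,220:420,::-1],None,fx=3,fy=3,interpolation=2))
go([.5857,.0932,.027],np.radians(12.7-90))
E
python3 look2.py 18
```

```text
[0.58602936 0.09334808 0.05991911] [0.1251339  0.66007353 1.01904668] 25.2 0.05006499989405402
shift mm [ 0.   0.7 33.5] turn deg [-0.05 -0.01  0.05]
```

View pics/w18c.png

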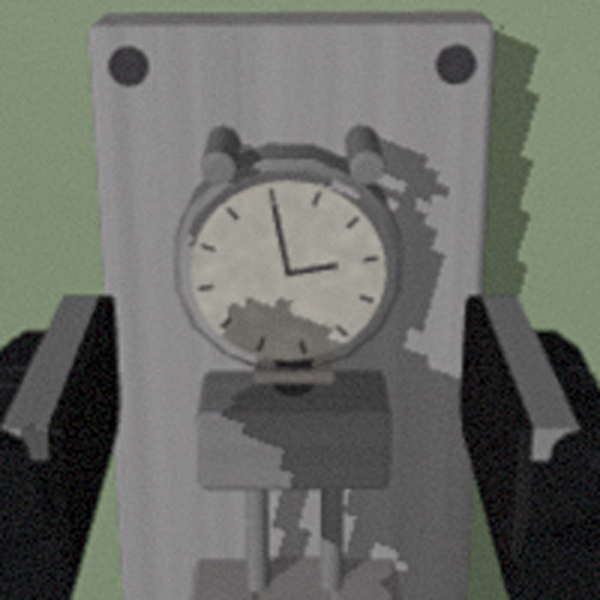

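{"method": "apply_moves", "body": {"plan": [{"x":0,"y":0.7,"z":8,"wx":0,"wy":0,"wz":0},{"x":0,"y":0.7,"z":16,"wx":0,"wy":0,"wz":0},{"x":0,"y":0.7,"z":23,"wx":0,"wy":0,"wz":0},{"x":0,"y":0.7,"z":28,"wx":0,"wy":0,"wz":0},{"x":0,"y":0.7,"z":31,"wx":0,"wy":0,"wz":0},{"x":1,"y":0.7,"z":32.5,"wx":0,"wy":0,"wz":0},{"x":2,"y":0.7,"z":32.5,"wx":0,"wy":0,"wz":0},{"x":3,"y":0.7,"z":32.5,"wx":0,"wy":0,"wz":0}]}}

```text
time: 25.92
position: [0.586, 0.0901, 0.0275]
ee_rot: [-2.454, 1.961, -0.0]
contact_force: [0.2, -0.4, -0.1]
finger_gap: 0.0498
```

{"method": "apply_moves", "body": {"plan": [{"x":0.4,"y":0,"z":0,"wx":0,"wy":0,"wz":0},{"x":0.8,"y":0,"z":0,"wx":0,"wy":0,"wz":0},{"x":1.2,"y":0,"z":0,"wx":0,"wy":0,"wz":0},{"x":1.5,"y":0,"z":0,"wx":0,"wy":0,"wz":0},{"x":1.5,"y":0,"z":0,"wx":0,"wy":0,"wz":0},{"x":1.5,"y":0,"z":0,"wx":0,"wy":0,"wz":0},{"x":1.5,"y":0,"z":0,"wx":0,"wy":0,"wz":0},{"x":1.5,"y":0,"z":0,"wx":0,"wy":0,"wz":0}]}}

```text
time: 26.58
position: [0.5861, 0.0888, 0.0275]
ee_rot: [2.454, -1.961, 0.0]
contact_force: [-0.1, -0.2, -0.0]
finger_gap: 0.0499
```

```bash
python3 look2.py 19
```

```text
[0.58613882 0.08879298 0.0274953 ] [-0.05544806 -0.15393616 -0.00249391] 26.5833 0.04986321845235032
shift mm [-4.4 -0.5  0.5] turn deg [-0.   -0.    0.06]
```

View pics/w19c.png

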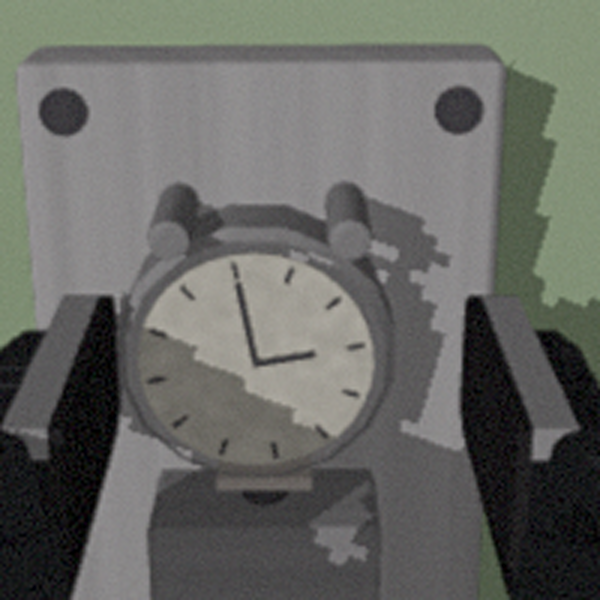

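{"method": "apply_moves", "body": {"plan": [{"x":0.3,"y":0,"z":0,"wx":0,"wy":0,"wz":0},{"x":0.6,"y":0,"z":0,"wx":0,"wy":0,"wz":0},{"x":0.9,"y":0,"z":0,"wx":0,"wy":0,"wz":0},{"x":1.2,"y":0,"z":0,"wx":0,"wy":0,"wz":0},{"x":1.4,"y":0,"z":0,"wx":0,"wy":0,"wz":0},{"x":1.4,"y":0,"z":0,"wx":0,"wy":0,"wz":0},{"x":1.4,"y":0,"z":0,"wx":0,"wy":0,"wz":0},{"x":1.4,"y":0,"z":0,"wx":0,"wy":0,"wz":0}]}}

```text
time: 27.3
position: [0.5862, 0.0878, 0.0275]
ee_rot: [-2.454, 1.961, 0.001]
contact_force: [-1.4, 5.3, -0.0]
finger_gap: 0.05
```

```bash
python3 look2.py 20
```

```text
[0.58621193 0.08779996 0.02747186] [-1.37616208  5.30671005 -0.00535393] 27.3 0.04995915455562047
shift mm [-5.4 -0.7  0.5] turn deg [0.02 0.03 0.05]
```

View pics/w20c.png

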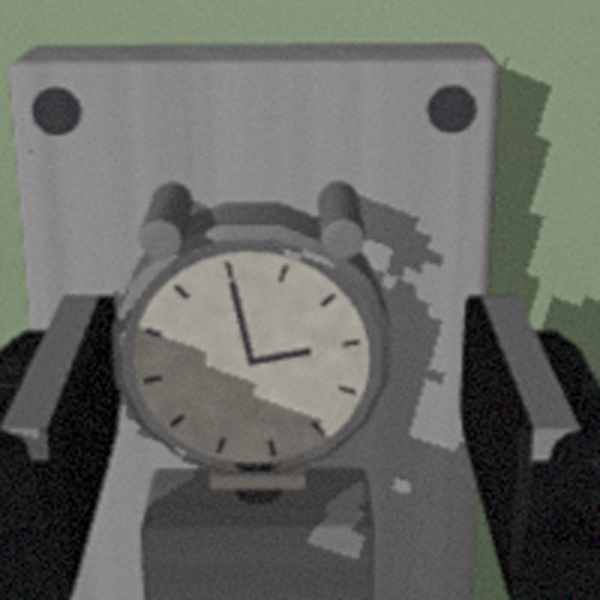

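{"method": "apply_moves", "body": {"plan": [{"x":-1.5,"y":0,"z":0,"wx":0,"wy":0,"wz":0},{"x":-4,"y":0,"z":0,"wx":0,"wy":0,"wz":0},{"x":-5.5,"y":0,"z":0,"wx":0,"wy":0,"wz":0},{"x":-5.5,"y":0,"z":-5,"wx":0,"wy":0,"wz":0},{"x":-5.5,"y":0,"z":-20,"wx":0,"wy":0,"wz":0},{"x":-5.5,"y":0,"z":-50,"wx":0,"wy":0,"wz":0},{"x":-5.5,"y":10,"z":-75,"wx":0,"wy":0,"wz":0},{"x":-5.5,"y":18,"z":-78,"wx":0,"wy":0,"wz":0}]}}

```text
time: 28.02
position: [0.5705, 0.0888, 0.1103]
ee_rot: [-2.45, 1.957, -0.011]
contact_force: [0.6, -0.5, 0.7]
finger_gap: 0.0499
```

{"method": "apply_moves", "body": {"plan": [{"x":0,"y":0,"z":0,"wx":0,"wy":0,"wz":0},{"x":0,"y":0,"z":0,"wx":0,"wy":0,"wz":0},{"x":0,"y":0,"z":0,"wx":0,"wy":0,"wz":0},{"x":0,"y":0,"z":0,"wx":0,"wy":0,"wz":0},{"x":0,"y":0,"z":0,"wx":0,"wy":0,"wz":0},{"x":0,"y":0,"z":0,"wx":0,"wy":0,"wz":0},{"x":0,"y":0,"z":0,"wx":0,"wy":0,"wz":0},{"x":0,"y":0,"z":0,"wx":0,"wy":0,"wz":0}], "jaw": 0}}

```text
time: 28.68
position: [0.5677, 0.0888, 0.1051]
ee_rot: [2.454, -1.961, -0.0]
contact_force: [-0.2, 0.2, -0.5]
finger_gap: -0.0
```

```bash
sed -i 's/150:350,220:420/115:265,240:400/;s/fx=3,fy=3/fx=4,fy=4/' look2.py; python3 look2.py 21; python3 -c "
from h import *
im=cv2.imread('pics/w21.png')
cv2.imwrite('pics/w21p.png',cv2.resize(im[138:168,284:348],None,fx=12,fy=12,interpolation=2))"
```

```text
[0.56769166 0.08882576 0.10514316] [-0.19609943  0.21235172 -0.48577875] 28.6833 -3.192268793740764e-05
shift mm [ -0.3 -18.5  78.3] turn deg [ 0.02 -0.    0.05]
```

View pics/w21c.png

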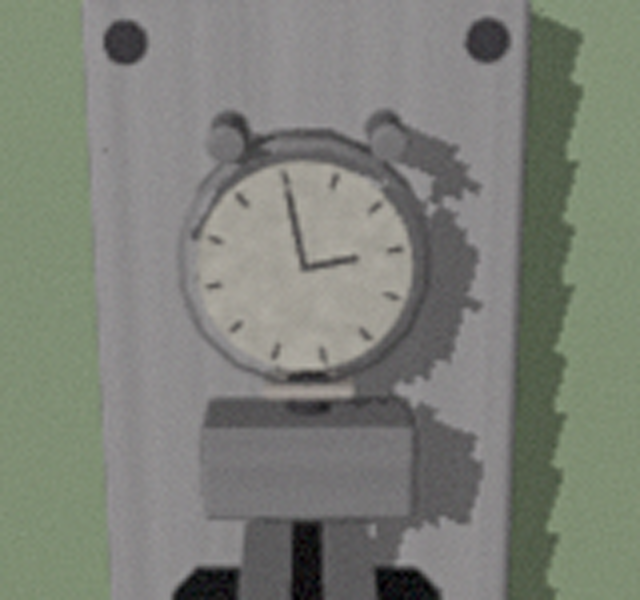

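View pics/w21p.png

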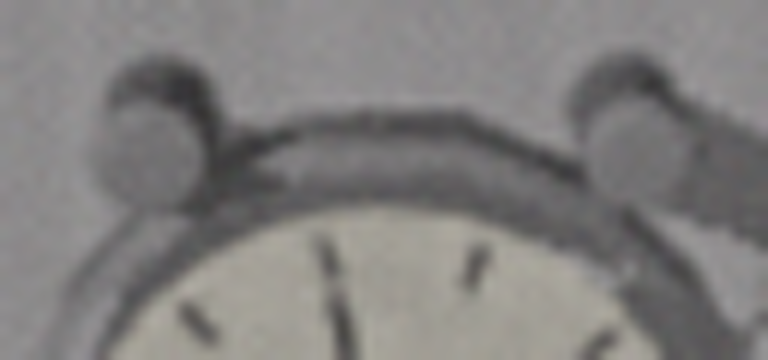

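```bash
cat > cmp.py <<'E'
from h import *
import json,sys
a=np.radians(12.7);H=np.array([[np.cos(a),np.sin(a)],[-np.sin(a),np.cos(a)]])
for n in sys.argv[1:]:
    s={k:np.array(v) for k,v in json.load(open('w%s.json'%n)).items()}
    im=cv2.imread('pics/w%s.png'%n).astype(np.float32); K=4
    sub=cv2.resize(im[115:265,240:400],None,fx=K,fy=K,interpolation=2)
    # dial by warm tint (R-B), half-level threshold
    w=cv2.GaussianBlur(sub[:,:,2]-sub[:,:,0],(0,0),3)
    d=(w>7).astype(np.uint8); d[:140]=0; d[382:]=0
    d=cv2.morphologyEx(d,cv2.MORPH_OPEN,np.ones((9,9)));d=cv2.morphologyEx(d,cv2.MORPH_CLOSE,np.ones((25,25)))
    c=cv2.convexHull(max(cv2.findContours(d,0,1)[0],key=cv2.contourArea));(x,y),ax,an=cv2.fitEllipse(c)
    # screws: dark blobs
    g=sub.mean(2); sc=[]
    for xa,xb in ((85,165),(450,530)):
        m=(g[10:75,xa:xb]<85).astype(np.uint8); mo=cv2.moments(m,True); sc.append((xa+mo['m10']/mo['m00'],10+mo['m01']/mo['m00']))
    # plate edges: at rows 240-290
    f=lambda u,v,z:H@onz('wrist',(240+(u+.5)/K-.5,115+(v+.5)/K-.5),z,s)[:2]*1e3
    S=[f(*q,.0155) for q in sc]; C=f(x,y,.027)
    print(n,'dial',round(x,1),round(y,1),np.round(ax,1),'screws',np.round(sc,1).tolist(),'case-screwmid',np.round(C-(S[0]+S[1])/2,2),'yaw',round(np.degrees(np.arctan2(-(S[0]-S[1])[0],(S[0]-S[1])[1])),2))
E
python3 cmp.py 17 21
```

```text
17 dial 300.8 265.3 [211.3 215.3] screws [[123.5, 39.8], [488.3, 38.3]] case-screwmid [-33.2    0.73] yaw 0.32
21 dial 304.0 265.6 [210.4 214.7] screws [[124.9, 42.2], [488.3, 40.7]] case-screwmid [-32.97   0.33] yaw 0.32
```

Improved, but still about 0.5 mm left of centre. I'll nudge again, slightly farther.

{"method": "apply_moves", "body": {"plan": [{"x":0,"y":-10,"z":0,"wx":0,"wy":0,"wz":0},{"x":0,"y":-18.5,"z":5,"wx":0,"wy":0,"wz":0},{"x":0,"y":-18.5,"z":10,"wx":0,"wy":0,"wz":0},{"x":0,"y":-18.5,"z":25,"wx":0,"wy":0,"wz":0},{"x":0,"y":-18.5,"z":45,"wx":0,"wy":0,"wz":0},{"x":0,"y":-18.5,"z":60,"wx":0,"wy":0,"wz":0},{"x":0,"y":-18.5,"z":70,"wx":0,"wy":0,"wz":0},{"x":0,"y":-18.5,"z":76,"wx":0,"wy":0,"wz":0}], "jaw": 50}}

```text
time: 29.4
position: [0.585, 0.0928, 0.0276]
ee_rot: [2.453, -1.96, -0.003]
contact_force: [-0.0, -0.7, -0.5]
finger_gap: 0.05
```

{"method": "apply_moves", "body": {"plan": [{"x":1,"y":0,"z":1.5,"wx":0,"wy":0,"wz":0},{"x":2,"y":0,"z":1.5,"wx":0,"wy":0,"wz":0},{"x":3,"y":0,"z":1.5,"wx":0,"wy":0,"wz":0},{"x":4,"y":0,"z":1.5,"wx":0,"wy":0,"wz":0},{"x":4.6,"y":0,"z":1.5,"wx":0,"wy":0,"wz":0},{"x":5.2,"y":0,"z":1.5,"wx":0,"wy":0,"wz":0},{"x":5.2,"y":0,"z":1.5,"wx":0,"wy":0,"wz":0},{"x":5.2,"y":0,"z":1.5,"wx":0,"wy":0,"wz":0}]}}

```text
time: 30.07
position: [0.5873, 0.0882, 0.0286]
ee_rot: [-2.453, 1.961, -0.001]
contact_force: [-0.6, 2.9, 1.3]
finger_gap: 0.0498
```

{"method": "apply_moves", "body": {"plan": [{"x":0.2,"y":0,"z":0,"wx":0,"wy":0,"wz":0},{"x":0.4,"y":0,"z":0,"wx":0,"wy":0,"wz":0},{"x":0.6,"y":0,"z":0,"wx":0,"wy":0,"wz":0},{"x":0.7,"y":0,"z":0,"wx":0,"wy":0,"wz":0},{"x":0.7,"y":0,"z":0,"wx":0,"wy":0,"wz":0},{"x":0.7,"y":0,"z":0,"wx":0,"wy":0,"wz":0},{"x":0.7,"y":0,"z":0,"wx":0,"wy":0,"wz":0},{"x":0.7,"y":0,"z":0,"wx":0,"wy":0,"wz":0}]}}

```text
time: 30.73
position: [0.5873, 0.088, 0.0284]
ee_rot: [-2.453, 1.961, 0.0]
contact_force: [-0.2, 6.3, 4.7]
finger_gap: 0.0504
```

{"method": "apply_moves", "body": {"plan": [{"x":0.2,"y":0,"z":0,"wx":0,"wy":0,"wz":0},{"x":0.3,"y":0,"z":0,"wx":0,"wy":0,"wz":0},{"x":0.4,"y":0,"z":0,"wx":0,"wy":0,"wz":0},{"x":0.4,"y":0,"z":0,"wx":0,"wy":0,"wz":0},{"x":0.4,"y":0,"z":0,"wx":0,"wy":0,"wz":0},{"x":0.4,"y":0,"z":0,"wx":0,"wy":0,"wz":0},{"x":0.4,"y":0,"z":0,"wx":0,"wy":0,"wz":0},{"x":0.4,"y":0,"z":0,"wx":0,"wy":0,"wz":0}]}}

```text
time: 31.4
position: [0.5873, 0.0879, 0.0284]
ee_rot: [-2.452, 1.961, 0.001]
contact_force: [-1.3, 6.2, 3.8]
finger_gap: 0.0502
```

```bash
sed -i 's/115:265,240:400/150:350,220:420/;s/fx=4,fy=4/fx=3,fy=3/' look2.py; python3 look2.py 22
```

```text
[0.58728576 0.08791184 0.02840714] [-1.30670392  6.23356013  3.80743214] 31.4 0.05021590267365608
shift mm [-5.5  0.4  1.4] turn deg [-0.06  0.09  0.01]
```

View pics/w22c.png

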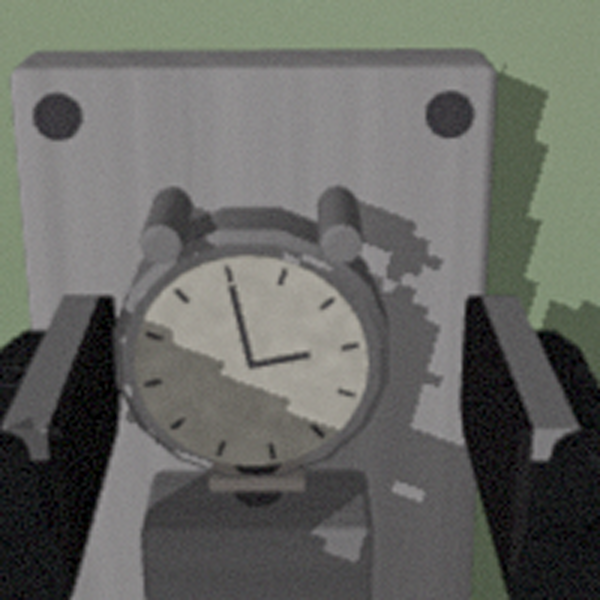

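```bash
cat > lat.py <<'E'
from h import *
import json,sys
a=np.radians(13.0);H=np.array([[np.cos(a),np.sin(a)],[-np.sin(a),np.cos(a)]])
def go_(n,x0,y0,K,pts):
    s={k:np.array(v) for k,v in json.load(open('w%s.json'%n)).items()}
    for nm,u,v,z in pts:
        print(n,nm,np.round(H@onz('wrist',(x0+(u+.5)/K-.5,y0+(v+.5)/K-.5),z,s)[:2]*1e3,2))
go_('22',220,150,3,[('screwmid',253.5,115,.015),('postsmid',251,241,.031),('dial',251.3,362,.026),('nose',256.5,482,.026),('jawfronttop',(142+372)/2,530,.031)])
go_('21',240,115,4,[('screwmid',306.6,41.5,.015),('postsmid',308,140,.031),('dial',304,265.6,.026),('nose',308.5,390,.026),('jaw',307.5,430,.031)])
go_('17',240,115,4,[('screwmid',305.9,39,.015),('postsmid',307,140,.031),('dial',300.8,265.3,.026),('nose',308.5,390,.026),('jaw',306.5,430,.031)])
E
python3 lat.py
```

```text
22 screwmid [625.43 -42.87]
22 postsmid [612.42 -42.91]
22 dial [591.63 -42.46]
22 nose [571.62 -42.94]
22 jawfronttop [566.95 -43.11]
21 screwmid [625.68 -42.86]
21 postsmid [612.96 -43.03]
21 dial [592.51 -42.34]
21 nose [572.02 -42.98]
21 jaw [567.13 -42.8 ]
17 screwmid [625.74 -42.93]
17 postsmid [612.67 -43.06]
17 dial [592.33 -42.03]
17 nose [571.86 -43.15]
17 jaw [567.   -42.82]
```

The case is still about 0.5 mm off under 6 N. I'll relieve the vertical load and push a little more.

{"method": "apply_moves", "body": {"plan": [{"x":-1.5,"y":1,"z":-1,"wx":0,"wy":0,"wz":0},{"x":-1.5,"y":1.5,"z":-1.5,"wx":0,"wy":0,"wz":0},{"x":-0.5,"y":1.5,"z":-1.5,"wx":0,"wy":0,"wz":0},{"x":0,"y":1.5,"z":-1.5,"wx":0,"wy":0,"wz":0},{"x":0.3,"y":1.5,"z":-1.5,"wx":0,"wy":0,"wz":0},{"x":0.5,"y":1.5,"z":-1.5,"wx":0,"wy":0,"wz":0},{"x":0.5,"y":1.5,"z":-1.5,"wx":0,"wy":0,"wz":0},{"x":0.5,"y":1.5,"z":-1.5,"wx":0,"wy":0,"wz":0}]}}

```text
time: 32.12
position: [0.5851, 0.0869, 0.0292]
ee_rot: [-2.453, 1.962, 0.004]
contact_force: [-1.5, 6.7, -0.1]
finger_gap: 0.05
```

```bash
python3 look2.py 23
```

```text
[0.58511065 0.0869051  0.02917983] [-1.54216928  6.73169249 -0.08408613] 32.1167 0.05004061388293709
shift mm [-6.  -2.   2.2] turn deg [0.07 0.11 0.  ]
```

View pics/w23c.png

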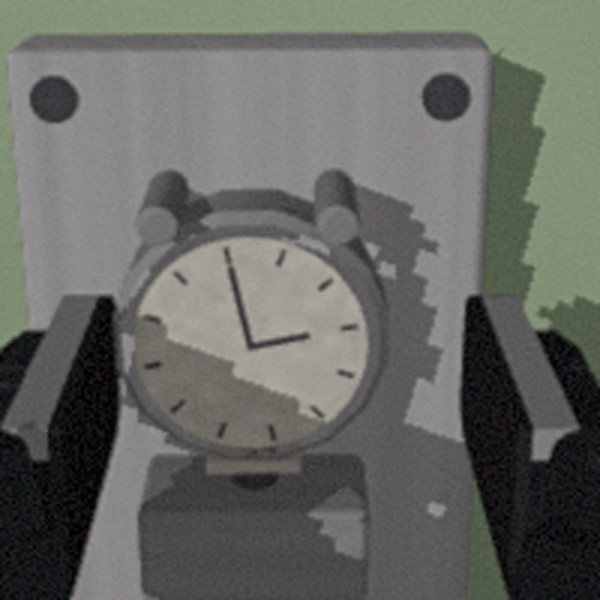

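```bash
cat >> lat.py <<'E'
print()
go_('23',220,150,3,[('screwmid',250,98,.015),('postsmid',247.5,222,.031),('dial',251.8,343,.026),('nose',254,463,.026),('jaw',(139+369)/2,512,.031)])
E
python3 lat.py | tail -5
```

```text
23 screwmid [625.41 -42.88]
23 postsmid [612.52 -42.95]
23 dial [591.9  -43.03]
23 nose [571.99 -43.07]
23 jaw [567.09 -43.17]
```

Now centred (case −43.03, posts −42.95, nose −43.07 mm). Retracting straight sideways, then up, and rechecking.

{"method": "apply_moves", "body": {"plan": [{"x":-1.5,"y":0,"z":0,"wx":0,"wy":0,"wz":0},{"x":-4,"y":0,"z":0,"wx":0,"wy":0,"wz":0},{"x":-6.5,"y":0,"z":0,"wx":0,"wy":0,"wz":0},{"x":-6.5,"y":0,"z":-5,"wx":0,"wy":0,"wz":0},{"x":-6.5,"y":0,"z":-20,"wx":0,"wy":0,"wz":0},{"x":-6.5,"y":0,"z":-50,"wx":0,"wy":0,"wz":0},{"x":-6.5,"y":10,"z":-74,"wx":0,"wy":0,"wz":0},{"x":-6.5,"y":16.5,"z":-76,"wx":0,"wy":0,"wz":0}]}}

```text
time: 32.83
position: [0.5707, 0.0885, 0.1102]
ee_rot: [-2.45, 1.957, -0.01]
contact_force: [0.5, 0.1, 1.0]
finger_gap: 0.0501
```

{"method": "apply_moves", "body": {"plan": [{"x":0,"y":0,"z":0,"wx":0,"wy":0,"wz":0},{"x":0,"y":0,"z":0,"wx":0,"wy":0,"wz":0},{"x":0,"y":0,"z":0,"wx":0,"wy":0,"wz":0},{"x":0,"y":0,"z":0,"wx":0,"wy":0,"wz":0},{"x":0,"y":0,"z":0,"wx":0,"wy":0,"wz":0},{"x":0,"y":0,"z":0,"wx":0,"wy":0,"wz":0},{"x":0,"y":0,"z":0,"wx":0,"wy":0,"wz":0},{"x":0,"y":0,"z":0,"wx":0,"wy":0,"wz":0}], "jaw": 0}}

```text
time: 33.5
position: [0.5682, 0.0886, 0.1052]
ee_rot: [2.454, -1.961, -0.0]
contact_force: [0.3, -0.5, -0.5]
finger_gap: 0.0001
```

```bash
sed -i 's/150:350,220:420/115:265,240:400/;s/fx=3,fy=3/fx=4,fy=4/' look2.py; python3 look2.py 24; python3 cmp.py 17 21 24
```

```text
[0.56823959 0.08861505 0.10517489] [ 0.31563965 -0.46972464 -0.46774781] 33.5 0.00011709874686720787
shift mm [ -0.6 -18.1  78.3] turn deg [ 0.02 -0.01  0.06]
17 dial 300.8 265.3 [211.3 215.3] screws [[123.5, 39.8], [488.3, 38.3]] case-screwmid [-33.2    0.73] yaw 0.32
21 dial 304.0 265.6 [210.4 214.7] screws [[124.9, 42.2], [488.3, 40.7]] case-screwmid [-32.97   0.33] yaw 0.32
24 dial 304.8 268.4 [211.5 214.1] screws [[123.1, 45.4], [488.8, 43.8]] case-screwmid [-32.94   0.12] yaw 0.35
```

View pics/w24c.png

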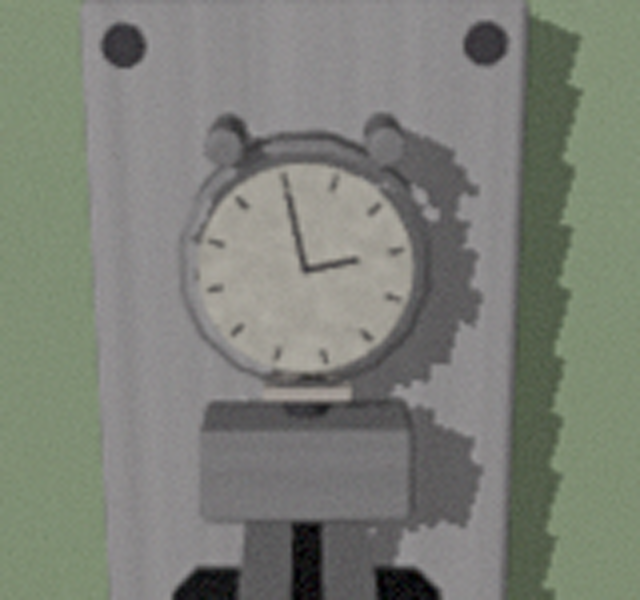

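```bash
cat >> lat.py <<'E'
print()
go_('24',240,115,4,[('screwmid',305.9,44.6,.015),('postsmid',306.3,145,.031),('dial',304.8,268.4,.026),('nose',307.5,392,.026),('jaw',306.5,430,.031)])
E
python3 lat.py | tail -5
python3 -c "
from h import *
im=cv2.imread('pics/w24.png')
cv2.imwrite('pics/w24p.png',cv2.resize(im[138:168,284:348],None,fx=12,fy=12,interpolation=2))
for n in ('17','21','24'):
  g=cv2.imread('pics/w%s.png'%n).astype(float).mean(2)
  w=cv2.imread('pics/w%s.png'%n).astype(float);t=w[:,:,2]-w[:,:,0]
  print(n,[int(v) for v in g[205:222,309:324].mean(1)],[int(v) for v in g[205:230,294:300].mean(1)])
"
```

```text
24 screwmid [625.69 -43.08]
24 postsmid [612.7 -43.1]
24 dial [592.54 -42.8 ]
24 nose [572.16 -43.15]
24 jaw [567.61 -42.97]
17 [157, 154, 119, 72, 59, 79, 121, 148, 152, 122, 74, 57, 64, 76, 85, 86, 97] [122, 121, 134, 138, 137, 139, 138, 139, 139, 101, 84, 82, 86, 86, 85, 85, 95, 114, 117, 117, 114, 116, 117, 117, 117]
21 [159, 156, 117, 74, 64, 78, 123, 148, 152, 121, 75, 59, 63, 73, 85, 86, 92] [125, 127, 135, 139, 138, 137, 137, 138, 139, 110, 86, 83, 84, 84, 85, 85, 87, 113, 117, 117, 115, 116, 116, 118, 119]
24 [156, 161, 138, 97, 80, 80, 91, 142, 152, 153, 98, 56, 59, 65, 78, 85, 86] [124, 124, 132, 137, 138, 136, 137, 137, 139, 140, 101, 81, 83, 84, 86, 86, 85, 96, 116, 117, 116, 115, 115, 118, 119]
```

View pics/w24p.png

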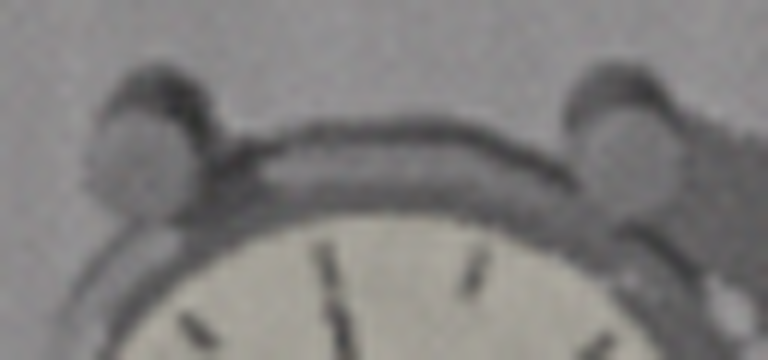

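```bash
python3 -c "
from h import *
import json
a=np.radians(13);hx=np.array([np.cos(a),np.sin(a),0])
for n,rn,rj in (('17',214.2,221.5),('21',214.2,221.5),('24',214.8,222.2)):
  s={k:np.array(v) for k,v in json.load(open('w%s.json'%n)).items()}
  for zn in(.0255,.027,.0285): print(n,zn,(onz('wrist',(316,rn),zn,s)-onz('wrist',(316,rj),.031,s))@hx*1e3)
"
```

```text
17 0.0255 2.864578939620296
17 0.027 3.4077934444640885
17 0.0285 3.951007949307881
21 0.0255 2.8778581917731287
21 0.027 3.42201324647682
21 0.0285 3.9661683011806192
24 0.0255 2.9406354817108356
24 0.027 3.487617633105495
24 0.0285 4.034599784500154
```

```bash
python3 -c "
from h import *
print(r.finish_job())"
```

```text
the job is handed in; nothing more can be done
None
```

The watch case is on the holder bed and the jaw holds it, with the sprung nose pushed roughly half-way back. I handed the job in at about 33.5 s, and no verdict was reported. The one thing I could not confirm is actual contact at both posts.

- **Placing:** I gripped the case with 22 N, set it down about 3 mm short of the posts and clear of the nose, and released it.
- **Rolling:** I rolled the wheel with the shut fingertips in five strokes. The readings during rolling stayed between about 7 and 14 N, slightly above the suggested 6 to 12 N at times, but under 20 N.
- **Correction after clamping:** The case had jammed about 0.9 mm off centre, touching only one post. I nudged it sideways with an open finger at 5 to 7 N, so I did touch the case again after the wheel was rolled.
- **Case position:** The last view puts it 0 to 0.3 mm off centre between the posts (outer rim about 0, dial fit about 0.3). At 0.3 mm, the gap at one post would be about 0.3 mm.
- **Nose:** My two estimates disagree slightly. Nose-to-jaw spacing gave about 2.75 mm, and jaw travel (about 15 mm) gave about 3.05 mm, against a target of 3 mm.
- **Other things on the bench:** The parts I could make out in the last overview picture looked unmoved. That picture was taken before the nudging, and I made no measured check.

The fingertips also pressed the mat with about 15 N while I was finding the grasp height for the pick-up.

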